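# Rack the solder spools on their two stands

### The arm

A 7-joint arm with a two-finger parallel gripper is mounted at the origin on the work surface. World frame = base frame: x ahead of the robot, y to its left, z up, the work surface at z = 0. Lengths are in mm, angles in rad, forces in N, time in s.
With the tool pointing down it reaches from about 400 to 875 mm from the base axis. Payload 4.4 kg.
Tool frame: the origin (TCP) lies midway between the tips of the shut fingers; the grasp point (between the pads) lies 19 mm behind it; z points along the fingers, y is the line along which they close (so a half turn about z gives the same grasp; the last joint's range is limited). The gripper opens to 85 mm and grips with 20 to 120 N. Pads are 22 mm wide; open, the fingers measure 114 mm over their backs; the gripper's body (76 mm by 85 mm) begins 54 mm behind the grasp point. The pads swing forward as they close: fully open they stand 13 mm farther back than shut.
Start: joints at [-0.066, 0.628, 0.038, 1.517, -0.027, 0.996, -0.02], TCP at [650.014, 0.027, 231.313] pointing down, gripper open.
Joint ranges: [-3.06, 3.06], [-0.37, 2.12], [-1.25, 1.32], [0.18, 2.47], [-1.1, 4.24], [0.23, 1.98], [-2.94, 2.94]. Speed limits (rad/s): [2.57, 2.57, 3.14, 3.14, 3.14, 3.14, 3.14].

### API

Orientations are given as [roll, pitch, yaw] about the fixed x, y, z axes, in that order (R = Rz(yaw) Ry(pitch) Rx(roll)).
In Python, from cell import ctrl gives the robot as it stands.
- The arm moves only by the shell command python3 -m handwheel 'ROWS'. ROWS is JSON, a list of rows, each a list of 3 entries, a list of its own where there are three numbers: the turn, a rotation vector about the tool's x, y, z in degrees, then the shift along the tool's x, y, z in m, then the closure, from 0 (fully open) to 1 (shut). A call has 1 to 5 rows; each row shifts and turns the commanded pose from where the row before left it, along the tool's axes as they then stand; what a row does not reach is not made up. A row lasts 1/12 s, in which the tool goes at most 41.7 mm and 7.16 degrees, less where a joint would pass 70% of its speed; a pose out of reach is approached as far as the arm can. A call is refused whole if a number of a shift passes 0.0417 or a number of a turn 7.16, either way. A call with a gripper value outside its range is refused whole. The fingers move at their own pace and stop on an object; the grip force is fixed at half the most. Time passes only in rows, so rows that do not move let the fingers close. It gives the time, the measured TCP pose, the force, the opening and the grip force at its end, in the units of the state.
- ctrl.read_state(): the state, without advancing time (a new reading comes with each control period).
- ctrl.get_image(name): name is "scene" or "side" or "wrist"; returns a dict with "pixels" (384x512x3 uint8, red, green, blue), "fx", "fy", "cx", "cy" (pixels), "pose" (4x4, takes a point from camera to world coordinates); the wrist camera has in their place "T_tool_cam" (4x4, takes a point from camera to tool coordinates, whose origin is the TCP and whose axes are the flange's). Camera axes: x right, y up, looking along -z (the intrinsics and any distortion apply to the point x, -y, -z); pixel columns grow to the right and rows downward; lengths in mm; the calibration is good to about 2 mm. A picture is of the moment at which its call begins: read the wrist's pose just before it. There is no depth.
- ctrl.finish_job(): hands the job in; it is judged then, once.
The state is a dict: "clock": time; "qpos": joint angles; "qd": joint speeds; "tau": joint torques, N m; "eef_pos": TCP position; "tool_rot": TCP orientation; "force": force on the tool from outside, world axes, zero at the start; "torque": the same for the moment, N m; "width": finger opening in mm; "gripper_force": force on a finger pad.
Only numpy, scipy, OpenCV 4.12 (cv2) and the standard library are available. Lean on these libraries where they do the work, as an engineer would, in place of code of your own. Each camera call takes 0.05 s, during which the arm holds its last target. There are 200 camera calls.

### The job

Put the four solder spools away: the narrowest goes over the pin of the square stand, and the other three go on the round stand as one neat, centred stack, the widest over the pin at the bottom, the second widest on it and the third widest on top. Set each spool down gently, upright and flat rather than dropping it, let go, and leave the bottle, wool pot, flux jar and tip block where they stand.

Things in the scene. Friction and masses are not known exactly. Their poses are not given: they have to be found in the camera images.
- spool_widest: solder spool standing upright: two thin green flanges, silver winding between them, white label ring on top, open bore of 26 mm diameter right through. The widest of the four: flange diameter 66 mm, height 54 mm, about 420 g. Grip it across its diameter; the winding is within 3 mm of the flanges, so its side is nearly a plain cylinder. Origin at the centre of its underside, z up its axis
- spool_second: solder spool standing upright: two thin green flanges, silver winding between them, white label ring on top, open bore of 26 mm diameter right through. The second widest of the four: flange diameter 58 mm, height 46 mm, about 300 g. Grip it across its diameter; the winding is within 3 mm of the flanges, so its side is nearly a plain cylinder. Origin at the centre of its underside, z up its axis
- spool_third: solder spool standing upright: two thin green flanges, silver winding between them, white label ring on top, open bore of 26 mm diameter right through. The third widest of the four: flange diameter 50 mm, height 38 mm, about 200 g. Grip it across its diameter; the winding is within 3 mm of the flanges, so its side is nearly a plain cylinder. Origin at the centre of its underside, z up its axis
- spool_narrowest: solder spool standing upright: two thin green flanges, silver winding between them, white label ring on top, open bore of 26 mm diameter right through. The narrowest of the four: flange diameter 42 mm, height 32 mm, about 120 g. Grip it across its diameter; the winding is within 3 mm of the flanges, so its side is nearly a plain cylinder. Origin at the centre of its underside, z up its axis
- round_stand: fixed plain aluminium stand with a round disc base of 90 mm diameter, 12 mm thick, and in its middle a thin upright dark steel pin of 10 mm diameter with a tapered tip, its top 32 mm above the table. A spool set over the pin rests on the base's top, 12 mm above the table. Origin at the centre of the base's underside, on the pin's axis, z up
- square_stand: fixed plain aluminium stand with a square base of 80 x 80 mm (its sides may be turned a little), 12 mm thick, and in its middle a thin upright dark steel pin of 10 mm diameter with a tapered tip, its top 32 mm above the table. A spool set over the pin rests on the base's top, 12 mm above the table. Origin at the centre of the base's underside, on the pin's axis, z up
- dispenser: bystander, loose: milky square solvent bottle 60 x 60 mm with a round steel cap, 112 mm tall in all. Origin at the centre of its underside, z up
- tip_cleaner: bystander, loose: round black pot of brass wool, 56 mm diameter, 35 mm high. Origin at the centre of its underside, z up
- flux_jar: bystander, loose: small aluminium jar, 34 mm diameter, 24 mm high. Origin at the centre of its underside, z up
- tip_block: bystander, loose: aluminium block 32 x 32 x 16 mm with four thin copper soldering tips standing in it, 38 mm high in all. Origin at the centre of its underside, z up
Mind the look-alikes: they are no part of the job. What is shaped like the spool_narrowest but blue or pink is not meant.

How it is judged:
By the outcome, as a careful person would: the job done as asked, in the order asked, and still so for the second after the job is handed in, with the robot touching nothing.
It also fails if it takes over 112 s, if anything falls off the work surface, if the arm or the gripper's body presses on something with over 40 N, if the wrist force passes 120 N, or if a joint passes its speed limit or range.

## Working session

There is one attempt and no reset: what is moved stays moved. The work goes in short steps, Python scripts to look and compute and a shell command to move; the robot and the scene stay as the last step left them, time stands still between calls to the robot, and variables do not carry over. Pictures are saved under pics/ and viewed, at most 14 in all, crops included, and the job is handed in when it is done.

```bash
ls; mkdir -p pics; python3 - <<'E'
from cell import ctrl
import cv2,numpy as np
s=ctrl.read_state();print({k:np.round(v,3).tolist() for k,v in s.items()})
for n in("scene","side","wrist"):
    d=ctrl.get_image(n);cv2.imwrite(f"pics/{n}0.png",d["pixels"][:,:,::-1])
    print(n,[round(float(d[k]),2) for k in("fx","fy","cx","cy")],[k for k in d],np.round(d.get("pose",d.get("T_tool_cam")),3).tolist(),{k:d[k] for k in d if 'dist' in k})
E
```

```text
pics
{'clock': 0.0, 'qpos': [-0.066, 0.629, 0.038, 1.518, -0.027, 0.996, -0.02], 'qd': [0.0, 0.001, -0.0, 0.0, 0.001, -0.0, -0.001], 'tau': [-0.001, -56.341, 1.226, -19.345, 0.011, 0.011, -0.0], 'eef_pos': [649.355, 0.076, 230.367], 'tool_rot': [-3.14, -0.0, 1.571], 'force': [0.005, 0.003, -0.666], 'torque': [0.053, 0.038, -0.027], 'gripper_force': 0.0, 'width': 85.473}
scene [477.71, 477.71, 251.27, 194.07] ['pixels', 'fx', 'fy', 'cx', 'cy', 'pose'] [[0.406, -0.521, 0.751, 1357.945], [0.914, 0.219, -0.343, -398.9], [0.014, 0.825, 0.565, 697.314], [0.0, 0.0, 0.0, 1.0]] {}
side [442.57, 442.57, 248.9, 186.64] ['pixels', 'fx', 'fy', 'cx', 'cy', 'pose'] [[-0.775, 0.4, -0.49, -167.054], [-0.632, -0.514, 0.579, 799.115], [-0.02, 0.758, 0.651, 909.498], [0.0, 0.0, 0.0, 1.0]] {}
wrist [335.7, 335.7, 253.08, 189.81] ['pixels', 'fx', 'fy', 'cx', 'cy', 'T_tool_cam'] [[0.0, 0.955, 0.296, 75.27], [1.0, -0.0, 0.0, -1.012], [0.0, 0.296, -0.955, -142.945], [0.0, 0.0, 0.0, 1.0]] {}
```

View images.

View pics/scene0.png

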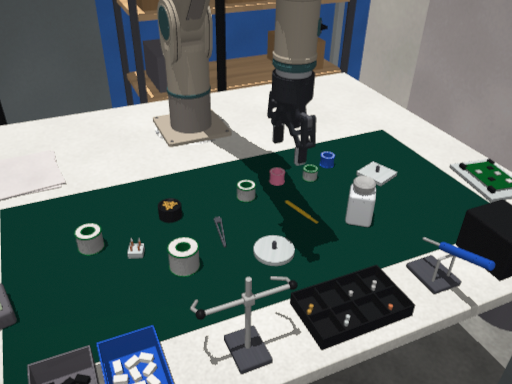

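View pics/side0.png

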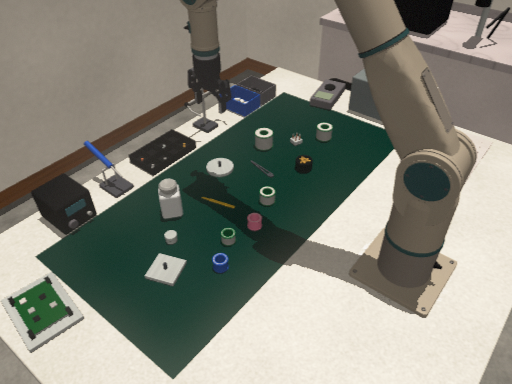

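View pics/wrist0.png

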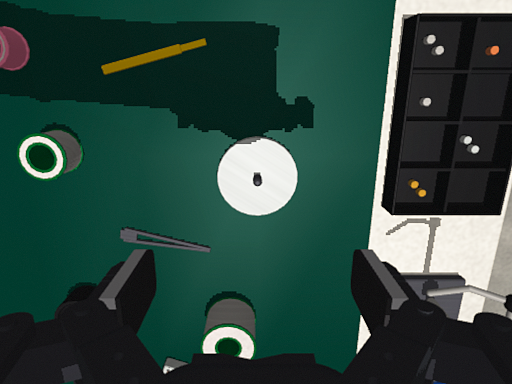

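```bash
cat > h.py <<'E'
from cell import ctrl
import cv2,numpy as np
from scipy.spatial.transform import Rotation as R
def shot(n):
    s=ctrl.read_state(); d=ctrl.get_image(n)
    if n=="wrist":
        T=np.eye(4);T[:3,:3]=R.from_euler('xyz',s["tool_rot"]).as_matrix();T[:3,3]=s["eef_pos"]
        d["pose"]=T@d["T_tool_cam"]
    return d
def ray(d,uv):
    v=np.array([(uv[0]-d["cx"])/d["fx"],-(uv[1]-d["cy"])/d["fy"],-1.])
    P=d["pose"];v=P[:3,:3]@v
    return P[:3,3],v/np.linalg.norm(v)
def plane(d,uv,z):
    o,v=ray(d,uv);return o+v*(z-o[2])/v[2]
def tri(d1,u1,d2,u2):
    o1,a=ray(d1,u1);o2,b=ray(d2,u2)
    t=np.linalg.lstsq(np.c_[a,-b],o2-o1,rcond=None)[0]
    p,q=o1+a*t[0],o2+b*t[1];return (p+q)/2,np.linalg.norm(p-q)
def blobs(d,lo=195,amin=25,amax=9000,box=None):
    im=d["pixels"].astype(int);m=((im.min(2)>lo)&(im.max(2)-im.min(2)<40)).astype(np.uint8)
    if box: k=np.zeros_like(m);k[box[1]:box[3],box[0]:box[2]]=1;m*=k
    out=[]
    for c in cv2.findContours(m,cv2.RETR_EXTERNAL,cv2.CHAIN_APPROX_NONE)[0]:
        x,y,w,h=cv2.boundingRect(c)
        if amin<w*h<amax and len(c)>8:
            e=cv2.fitEllipse(cv2.convexHull(c) if len(cv2.convexHull(c))>5 else c)
            out.append((np.round(e[0],1).tolist(),np.round(e[1],1).tolist(),(x,y,w,h)))
    return out
E
python3 - <<'E'
from h import *
for n,box in(("scene",(60,140,400,290)),("side",(120,100,360,300)),("wrist",(0,0,370,365))):
    d=shot(n);print(n)
    for b in blobs(d,box=box):print(b)
    if n!="wrist":
        big=cv2.resize(d["pixels"][box[1]:box[3],box[0]:box[2],::-1],None,fx=2,fy=2,interpolation=cv2.INTER_CUBIC);cv2.imwrite(f"pics/{n}z.png",big)
E
```

```text
scene
([393.3, 272.9], [15.8, 23.9], (382, 263, 18, 25))
([135.3, 250.1], [9.8, 15.4], (128, 245, 15, 8))
([182.5, 246.6], [17.6, 28.4], (169, 238, 28, 18))
([273.5, 248.5], [25.3, 39.1], (254, 236, 40, 26))
([87.3, 230.6], [13.1, 23.8], (76, 224, 24, 14))
([360.8, 192.6], [13.6, 29.1], (350, 185, 25, 15))
([241.2, 184.0], [6.0, 6.9], (238, 181, 5, 7))
([376.1, 172.1], [18.7, 35.3], (358, 162, 38, 20))
([319.8, 140.7], [1.9, 12.1], (316, 140, 12, 3))
([269.9, 138.6], [23.0, 49.3], (248, 140, 47, 12))
side
([307.2, 298.0], [63.5, 112.5], (251, 264, 109, 36))
([175.6, 194.3], [2.7, 7.9], (172, 192, 7, 5))
([306.0, 239.6], [7.7, 13.1], (308, 186, 52, 69))
([167.1, 167.3], [0.7, 27.8], (156, 160, 23, 16))
([127.9, 176.9], [33.8, 71.1], (120, 158, 35, 42))
([263.7, 132.3], [8.2, 15.1], (256, 128, 16, 9))
([328.3, 127.8], [8.4, 20.1], (318, 123, 9, 6))
([188.7, 126.7], [15.7, 30.4], (176, 116, 25, 21))
([218.7, 120.8], [30.3, 71.8], (191, 104, 52, 46))
([354.2, 108.8], [16.4, 44.2], (333, 100, 27, 19))
wrist
([227.7, 345.9], [38.0, 50.1], (203, 327, 51, 31))
([362.9, 343.0], [13.0, 54.6], (357, 315, 13, 38))
([256.6, 176.2], [75.9, 79.4], (217, 139, 80, 76))
([40.4, 156.7], [37.8, 45.9], (20, 136, 43, 42))
```

```bash
python3 - <<'E'
from h import *
ds=shot("scene");dd=shot("side")
P={"widest":((184,246),(264,133)),"second":((89,231),(325,129)),"third":((246,186),(268,191)),"narrow":((310,169),(229,233)),
"pink":((277,172),(255,219)),"blue":((327,156),(221,260)),"tipblock":((136,249),(296,138)),"flux":(None,(171,236)),"wool":((170,206),(305,162)),"round":((274,248),(220,167)),"square":((376,172),(166,268))}
def loc(d,c,r=19):
    if c is None:return None
    x,y=c;s=d["pixels"][y-r:y+r,x-r:x+r].astype(int);g=s.min(2);g=np.where(s.max(2)-g<60,g,0)
    t=0.82*np.percentile(g,99);m=(g>t).astype(np.uint8);m[:]=cv2.morphologyEx(m,cv2.MORPH_CLOSE,np.ones((3,3)))
    cs=[k for k in cv2.findContours(m,0,1)[0] if len(k)>5]
    k=max(cs,key=lambda k:cv2.contourArea(cv2.convexHull(k)));e=cv2.fitEllipse(cv2.convexHull(k))
    return np.array(e[0])+[x-r,y-r],np.round(e[1],1)
for n,(a,b) in P.items():
    r=24 if n in("round","square") else 15
    A=loc(ds,a,r);B=loc(dd,b,r)
    if A is None or B is None: print(n,B,plane(dd,B[0],24).round(1));continue
    p,e=tri(ds,A[0],dd,B[0]);print(n,A[0].round(1),A[1],B[0].round(1),B[1],p.round(1),round(e,1))
a=cv2.imread("pics/scenez.png");b=cv2.imread("pics/sidez.png");print(a.shape,b.shape)
print(plane(ds,(362,222),0).round(),plane(dd,(172,214),0).round(), plane(ds,(365,182),112).round(),plane(dd,(169,184),112).round())
E
```

```text
widest [182.1 246.6] [17.8 29.1] [263.5 132.2] [ 9. 16.] [ 620.  -217.    53.3] 1.8
second [ 87.3 230.7] [13.3 23.7] [324.3 126.1] [ 7.3 13.2] [ 480.  -387.1   45.2] 2.3
third [247.3 185. ] [ 7.6 14. ] [266.7 190.8] [ 8.9 13.8] [435.9   7.7  36.8] 5.3
narrow [309.7 172.1] [15.2 16.7] [212.7 228.7] [15.  43.8] [450.8 202.   31.7] 33.9
pink [276.5 173.6] [12.8 15.6] [254.8 220.8] [14.4 17.1] [394.7 113.4  20.3] 1.1Traceback (most recent call last):
  File "<stdin>", line 14, in <module>
  File "<stdin>", line 10, in loc
cv2.error: OpenCV(4.12.0) /io/opencv/modules/imgproc/src/shapedescr.cpp:361: error: (-201:Incorrect size of input array) There should be at least 5 points to fit the ellipse in function 'fitEllipseNoDirect'
```

View pics/sidez.png

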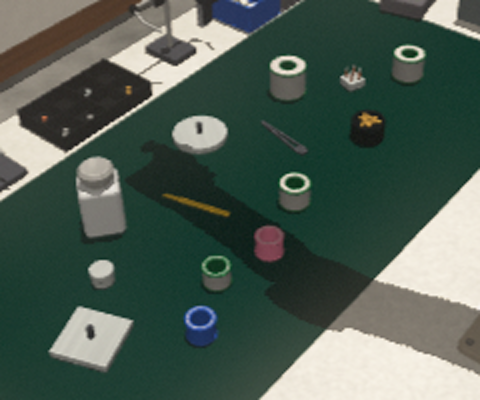

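```bash
python3 - <<'E'
from h import *
ds=shot("scene");dd=shot("side");dw=shot("wrist")
for n,a,b in [("third",(246,185.5),(267.5,191.5)),("narrow",(310,169),(228.5,231.5)),("blue",(327.5,156),(220.5,257)),("round",(273.5,248.5),(220,167)),("square",(376.1,172.1),(165.5,269)),("bottle",(365,182),(168,183)),("wool",(170,206),(304.5,160)),("tipb",(135.5,250),(296,140))]:
    p,e=tri(ds,a,dd,b);print(n,p.round(1),round(e,1))
print("flux",plane(dd,(170.5,234),24).round(1),"bottle",plane(dd,(168,183),112).round(),plane(ds,(365,182),112).round())
for n,uv,z in [("third",(41.5,155),38),("widest",(228,347),54),("round",(257.5,176.5),12),("roundpin",(257,176),32)]:print("wrist",n,plane(dw,uv,z).round(1))
E
```

```text
third [433.8   5.6  34.2] 4.1
narrow [420.6 198.6  29.9] 4.6
blue [377.7 279.3  29.6] 5.2
round [651.  -21.6   6.6] 2.2
square [475.2 381.8   6.9] 0.1
bottle [628.2 216.  107.6] 5.6
wool [ 436.4 -194.5   29.4] 7.3
tipb [ 539.4 -300.7    8.3] 2.4
flux [542.5 298.1  24. ] bottle [622. 217. 112.] [635. 214. 112.]
wrist third [433.9   8.2  38. ]
wrist widest [ 619.6 -216.    54. ]
wrist round [653.8 -21.3  12. ]
wrist roundpin [653.  -15.4  32. ]
```

```bash
python3 -m handwheel '[[[0,0,0],[0.020,-0.023,0.011],0],[[0,0,0],[0.020,-0.023,0.011],0],[[0,0,0],[0.020,-0.023,0.011],0],[[0,0,0],[0.020,-0.023,0.011],0],[[0,0,0],[0.020,-0.023,0.011],0]]'; python3 -m handwheel '[[[0,0,0],[0.020,-0.023,0.011],0],[[0,0,0],[0.020,-0.023,0.011],0],[[0,0,0],[0.020,-0.023,0.011],0],[[0,0,0],[0.020,-0.023,0.011],0],[[0,0,0],[0.020,-0.023,0.011],0]]'; python3 -m handwheel '[[[0,0,0],[0,0,0],0],[[0,0,0],[0,0,0],0]]'; python3 - <<'E'
from h import *
d=shot("wrist");cv2.imwrite("pics/w1.png",d["pixels"][:,:,::-1])
for b in blobs(d,150):print(b)
E
```

```text
clock: 0.97
eef_pos: [534.0, 100.8, 176.1]
tool_rot: [3.141, -0.0, 1.57]
force: [-0.1, -0.0, -0.2]
width: 85.8
gripper_force: 0.0
clock: 1.38
eef_pos: [419.2, 200.9, 121.2]
tool_rot: [3.141, -0.001, 1.57]
force: [0.4, 0.3, -0.2]
width: 85.7
gripper_force: 0.0
clock: 1.55
eef_pos: [418.5, 201.4, 121.0]
tool_rot: [-3.14, 0.0, 1.575]
force: [0.6, -0.6, 0.1]
width: 85.4
gripper_force: 0.0
([69.1, 382.1], [2.0, 16.0], (61, 381, 13, 3))
([226.9, 299.7], [37.6, 43.9], (205, 281, 44, 38))
([252.7, 196.6], [39.3, 47.6], (229, 191, 49, 26))
([442.5, 51.0], [47.7, 57.1], (417, 24, 52, 55))
([307.0, 0.9], [2.1, 10.1], (304, 0, 9, 3))
([5.2, 3.9], [10.7, 19.1], (0, 0, 15, 10))
```

View pics/w1.png

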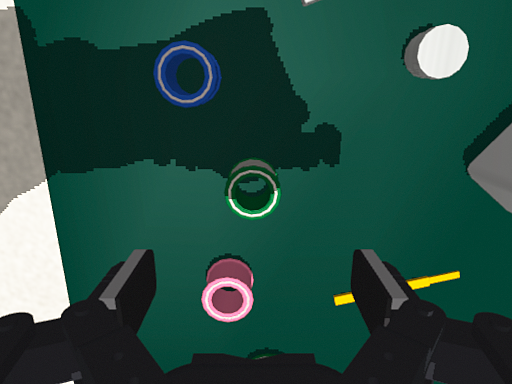

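```bash
cat >> h.py <<'E'
def rim(d,c,r,gthr=75,show=False):
    """ellipse round the green+white top of a spool near pixel c"""
    x,y=map(int,c);x0,y0=max(x-r,0),max(y-r,0)
    s=d["pixels"][y0:y+r,x0:x+r].astype(int);Rr,G,B=s[...,0],s[...,1],s[...,2]
    m=(((G>gthr)&(G-B>25)&(G-Rr>30))).astype(np.uint8)
    p=cv2.findNonZero(m)
    if p is None:return None
    h=cv2.convexHull(p);e=cv2.fitEllipse(h)
    return np.array(e[0])+[x0,y0],np.round(e[1],1),cv2.boundingRect(p)
E
python3 - <<'E'
from h import *
d=shot("wrist")
for t in(50,60,75,100):
    r=rim(d,(253,192),34,t);print(t,r,plane(d,r[0],32).round(1) if r else'')
print(plane(d,(253,192),32), plane(d,(442.5,51),24))
E
```

```text
50 (array([250.0551548 , 187.65213776]), array([57.5, 62.8]), (3, 0, 57, 61)) [417.  205.5  32. ]
60 (array([250.08498955, 187.91254807]), array([57.4, 62.3]), (3, 0, 57, 61)) [417.  205.3  32. ]
75 (array([250.47119713, 188.72440338]), array([56.7, 60.8]), (3, 0, 57, 61)) [417.3 204.7  32. ]
100 (array([249.68575668, 188.25335503]), array([57.6, 60.3]), (3, 14, 57, 47)) [416.7 205.   32. ]
[419.14226512 202.16784248  32.        ] [544.97323855 298.11817592  24.        ]
```

```bash
python3 -m handwheel '[[[0,0,0],[0.002,-0.0015,0.035],0],[[0,0,0],[0,0,0.035],0],[[0,0,0],[0,0,0.030],0],[[0,0,0],[0,0,0.015],0],[[0,0,0],[0,0,0],0]]'; python3 -m handwheel '[[[0,0,0],[0,0,0],0.6],[[0,0,0],[0,0,0],0.6],[[0,0,0],[0,0,0],1],[[0,0,0],[0,0,0],1],[[0,0,0],[0,0,0],1]]'; python3 -m handwheel '[[[0,0,0],[0,0,0],1],[[0,0,0],[0,0,0],1],[[0,0,0],[0,0,0],1]]'
```

```text
clock: 2.07
eef_pos: [418.2, 201.2, 15.8]
tool_rot: [-3.127, 0.005, 1.567]
force: [1.4, 0.2, 0.1]
width: 85.7
gripper_force: 0.0
clock: 2.48
eef_pos: [418.9, 202.8, 19.2]
tool_rot: [-3.132, 0.002, 1.57]
force: [-0.7, -0.9, 9.1]
width: 39.4
gripper_force: 59.1
clock: 2.73
eef_pos: [418.9, 202.7, 19.2]
tool_rot: [-3.132, 0.002, 1.57]
force: [-0.5, -0.5, 10.1]
width: 39.4
gripper_force: 59.1
```

```bash
python3 -m handwheel '[[[0,0,0],[0,0,-0.02],1],[[0,0,0],[0,0,-0.03],1],[[0,0,0],[0,0,-0.03],1],[[0,0,0],[0,0,0],1],[[0,0,0],[0,0,0],1]]'; python3 - <<'E'
from h import *
d=shot("wrist");cv2.imwrite("pics/w2.png",d["pixels"][:,:,::-1]);print(ctrl.read_state()["eef_pos"])
E
```

```text
clock: 3.15
eef_pos: [420.2, 203.5, 99.5]
tool_rot: [-3.134, 0.001, 1.57]
force: [-0.5, -0.5, -1.9]
width: 39.4
gripper_force: 61.1
[419.19627538 203.07314775  98.33593256]
```

View pics/w2.png

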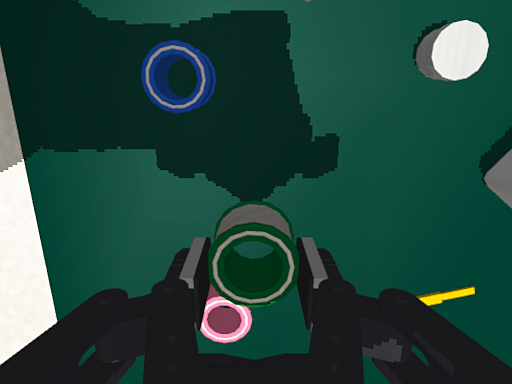

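```bash
python3 -m handwheel '[[[0,0,0],[0.027,0.011,-0.005],1],[[0,0,0],[0.027,0.011,-0.005],1],[[0,0,0],[0.027,0.011,-0.005],1],[[0,0,0],[0.027,0.011,-0.005],1],[[0,0,0],[0.027,0.011,0],1]]'; python3 -m handwheel '[[[0,0,0],[0,0,0],1],[[0,0,0],[0,0,0],1]]'; python3 - <<'E'
from h import *
d=shot("wrist");cv2.imwrite("pics/w3.png",d["pixels"][:,:,::-1])
for t in(50,75):print(rim(d,(253,262),60,t))
for b in blobs(d,150):print(b)
E
```

```text
clock: 3.62
eef_pos: [474.2, 338.8, 115.8]
tool_rot: [-3.129, 0.004, 1.57]
force: [1.0, -0.4, -0.7]
width: 39.8
gripper_force: 61.1
clock: 3.78
eef_pos: [473.2, 339.1, 114.7]
tool_rot: [-3.128, 0.004, 1.573]
force: [-1.8, -0.9, -1.0]
width: 39.3
gripper_force: 61.1
(array([254.73454285, 256.78388596]), array([123.4, 196.2]), (2, 0, 118, 120))
(array([254.73454285, 256.78388596]), array([123.4, 196.2]), (2, 0, 118, 120))
([419.5, 355.6], [6.9, 25.3], (412, 345, 17, 21))
([460.2, 319.8], [30.8, 134.5], (411, 280, 101, 88))
([21.3, 350.9], [5.6, 7.7], (0, 268, 21, 97))
([122.9, 264.8], [40.6, 48.4], (100, 244, 47, 42))
([313.4, 263.8], [17.8, 59.1], (302, 238, 25, 50))
([193.1, 263.6], [19.3, 58.1], (180, 238, 25, 50))
([252.8, 266.5], [72.1, 81.1], (213, 231, 81, 72))
([261.1, 220.9], [2.3, 9.8], (255, 220, 11, 3))
([244.6, 221.3], [2.4, 17.3], (236, 220, 16, 4))
([252.0, 216.8], [1.5, 9.0], (247, 215, 10, 4))
([344.5, 239.0], [44.9, 51.6], (322, 214, 48, 50))
([251.3, 225.9], [42.1, 62.2], (222, 205, 58, 17))
```

View pics/w3.png

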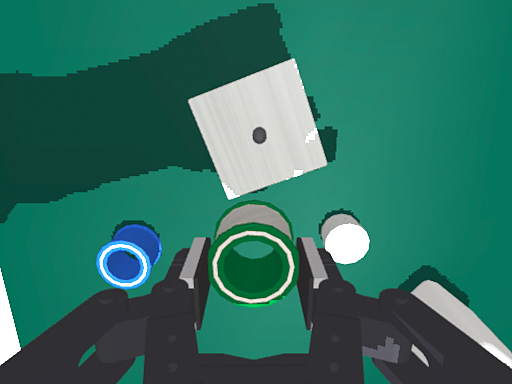

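```bash
python3 - <<'E'
from h import *
d=shot("wrist");s=ctrl.read_state();print(np.round(s["eef_pos"],1),np.round(s["tool_rot"],4))
c=np.array([[190,100],[295,58],[327,165],[229,199]],float)
W=np.array([plane(d,x,12)[:2] for x in c]);print("sides",[np.linalg.norm(W[i]-W[i-1]).round(1) for i in range(4)],"ctr",W.mean(0).round(1))
im=d["pixels"].astype(int)[115:155,240:280];m=(im.max(2)<110)&(im.max(2)-im.min(2)<30);y,x=np.nonzero(m);print("pin px",x.min()+240,x.max()+240,y.min()+115,y.max()+115)
pc=(x.mean()+240,y.mean()+115)
for z in(12,22,32):print(z,plane(d,pc,z)[:2].round(1))
T=np.linalg.inv(np.r_[np.c_[R.from_euler('xyz',s["tool_rot"]).as_matrix(),s["eef_pos"]],[[0,0,0,1]]])
# held top in tool frame at several heights, horizontally-level planes
for dz in(3,8,13):
    p=plane(d,(253.5,266.5),s["eef_pos"][2]+dz);q=[plane(d,(u,266.5),s["eef_pos"][2]+dz) for u in(210,298)]
    print(dz,(T@np.r_[p,1])[:3].round(1),p.round(1),"rim dia",np.linalg.norm(q[0]-q[1]).round(1))
E
```

```text
[473.  336.2 115. ] [-3.1267  0.006   1.5698]
sides [np.float64(78.5), np.float64(78.3), np.float64(79.1), np.float64(78.7)] ctr [475.5 378.9]
pin px 253 266 124 140
12 [475.  379.7]
22 [474.9 381.1]
32 [474.9 382.5]
3 [-4.7 -0.9 -3. ] [472.2 331.5 118. ] rim dia 41.3
8 [-1.8 -0.9 -8. ] [472.3 334.4 123. ] rim dia 39.8
13 [  1.1  -0.9 -13. ] [472.3 337.3 128. ] rim dia 38.3
```

```bash
python3 -m handwheel '[[[0,0,0],[0.024,0.003,0.0],1],[[0,0,0],[0.024,0,0.015],1],[[0,0,0],[0,0,0.015],1],[[0,0,0],[0,0,0.01],1],[[0,0,0],[0,0,0],1]]'; python3 -m handwheel '[[[0,0,0],[0,0,0],1],[[0,0,0],[0,0,0],1]]';python3 - <<'E'
from h import *
o=[]
for n,b in(("scene",(330,130,410,200)),("side",(130,220,210,290))):
    d=shot(n);o.append(cv2.resize(d["pixels"][b[1]:b[3],b[0]:b[2],::-1],(400,350),interpolation=cv2.INTER_CUBIC))
cv2.imwrite("pics/c1.png",np.hstack(o))
E
```

```text
clock: 4.3
eef_pos: [474.8, 382.5, 73.5]
tool_rot: [-3.125, 0.008, 1.569]
force: [-0.6, -0.3, -1.2]
width: 39.8
gripper_force: 61.1
clock: 4.47
eef_pos: [477.4, 384.1, 76.7]
tool_rot: [-3.13, 0.004, 1.568]
force: [-0.4, 0.1, -1.0]
width: 39.4
gripper_force: 61.1
```

View pics/c1.png

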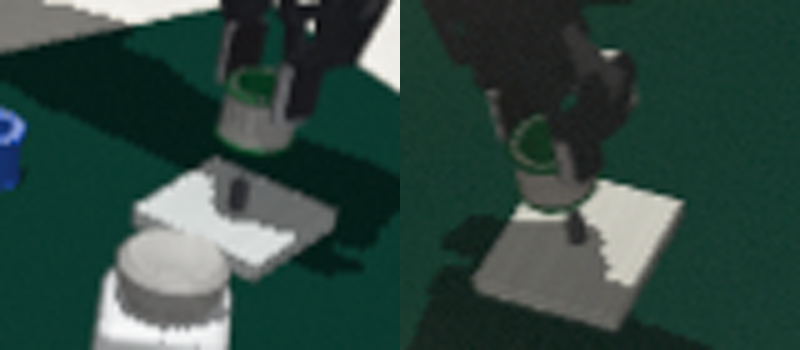

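```bash
python3 - <<'E'
from h import *
a=shot("scene");b=shot("side")
print(tri(a,(381.4,157.6),b,(161.4,258.6)),tri(a,(381.4-1,146.3),b,(158,248.6)),tri(a,(377.6,166.2),b,(165,263)),np.round(ctrl.read_state()["eef_pos"],1))
E
```

```text
(array([476.40785807, 387.69251912,  52.49912112]), np.float64(2.660673462562622)) (array([476.5695138 , 384.13597614,  87.76894858]), np.float64(8.50606410995976)) (array([476.94524588, 379.79656188,  27.46796282]), np.float64(2.5866903061592974)) [477.3 385.5  77.1]
```

```bash
python3 -m handwheel '[[[0,0,0],[-0.0035,0,0.0],1],[[0,0,0],[0,0,0.01],1],[[0,0,0],[0,0,0.01],1],[[0,0,0],[0,0,0.006],1],[[0,0,0],[0,0,0],1]]'; python3 -m handwheel '[[[0,0,0],[0,0,0.003],1],[[0,0,0],[0,0,0.0],1]]';python3 -m handwheel '[[[0,0,0],[0,0,0.003],1],[[0,0,0],[0,0,0.0],1]]';python3 -m handwheel '[[[0,0,0],[0,0,0.003],1],[[0,0,0],[0,0,0.0],1]]'
```

```text
clock: 5.08
eef_pos: [474.9, 381.3, 48.0]
tool_rot: [-3.126, 0.006, 1.57]
force: [-1.4, -0.0, -1.9]
width: 39.2
gripper_force: 61.1
clock: 5.25
eef_pos: [476.1, 382.0, 46.6]
tool_rot: [-3.129, 0.004, 1.57]
force: [-0.1, 0.3, -0.8]
width: 39.2
gripper_force: 61.1
clock: 5.42
eef_pos: [476.2, 382.1, 44.0]
tool_rot: [-3.129, 0.003, 1.57]
force: [-0.3, -0.4, -1.9]
width: 39.6
gripper_force: 61.1
clock: 5.58
eef_pos: [476.1, 382.0, 41.0]
tool_rot: [-3.129, 0.003, 1.57]
force: [0.1, -0.3, -1.0]
width: 39.3
gripper_force: 61.1
```

```bash
for i in 1; do python3 -m handwheel '[[[0,0,0],[0,0,0.002],1],[[0,0,0],[0,0,0.0],1]]';python3 -m handwheel '[[[0,0,0],[0,0,0.002],1],[[0,0,0],[0,0,0.0],1]]';python3 -m handwheel '[[[0,0,0],[0,0,0.002],1],[[0,0,0],[0,0,0.0],1]]'; done | grep -E "eef|force: \["
```

```text
eef_pos: [476.0, 382.0, 39.0]
force: [-0.5, 0.9, -0.5]
eef_pos: [476.0, 382.0, 37.0]
force: [-0.3, 0.3, -1.2]
eef_pos: [476.0, 382.0, 35.0]
force: [-0.4, 0.7, -0.3]
```

```bash
python3 - <<'E'
from h import *
o=[]
for n,b in(("scene",(330,130,410,200)),("side",(130,220,210,290))):
    d=shot(n);o.append(cv2.resize(d["pixels"][b[1]:b[3],b[0]:b[2],::-1],(400,350),interpolation=cv2.INTER_CUBIC))
cv2.imwrite("pics/c2.png",np.hstack(o))
E
```

```text
(no output)
```

View pics/c2.png

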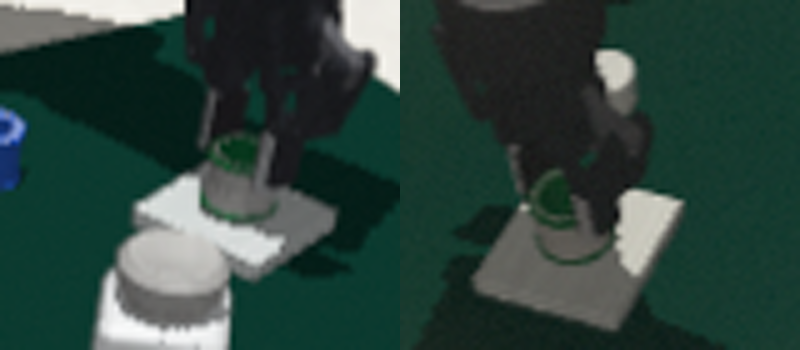

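```bash
(python3 -m handwheel '[[[0,0,0],[0,0,0.001],1],[[0,0,0],[0,0,0.001],1],[[0,0,0],[0,0,0.0],1]]';python3 -m handwheel '[[[0,0,0],[0,0,0.001],1],[[0,0,0],[0,0,0.0],1]]';python3 -m handwheel '[[[0,0,0],[0,0,0.001],1],[[0,0,0],[0,0,0.0],1]]') | grep -E "eef|force: \["
```

```text
eef_pos: [476.0, 382.0, 33.1]
force: [-0.2, -0.5, -0.1]
eef_pos: [476.1, 382.0, 32.1]
force: [-0.4, -0.1, -1.4]
eef_pos: [476.2, 382.1, 31.4]
force: [-0.9, -0.0, 0.3]
```

```bash
(python3 -m handwheel '[[[0,0,0],[0,0,0.001],1],[[0,0,0],[0,0,0.0],1]]';python3 -m handwheel '[[[0,0,0],[0,0,0.001],1],[[0,0,0],[0,0,0.0],1]]') | grep -E "eef|force: \["
```

```text
eef_pos: [476.2, 382.1, 31.3]
force: [-1.9, -0.9, 8.9]
eef_pos: [476.2, 382.2, 31.2]
force: [-3.6, -3.0, 15.3]
```

```bash
(python3 -m handwheel '[[[0,0,0],[0,0,-0.002],1],[[0,0,0],[-0.002,-0.0005,0],1],[[0,0,0],[0,0,0.001],1],[[0,0,0],[0,0,0],1]]';python3 -m handwheel '[[[0,0,0],[0,0,0],0.4],[[0,0,0],[0,0,0.0],0.4],[[0,0,0],[0,0,0],0],[[0,0,0],[0,0,0],0],[[0,0,0],[0,0,0],0]]';python3 -m handwheel '[[[0,0,0],[0,0,-0.02],0],[[0,0,0],[0,0,-0.03],0],[[0,0,0],[0,0,-0.03],0],[[0,0,0],[0,0,0],0],[[0,0,0],[0,0,0],0]]') | grep -E "eef|force: \[|width"
python3 - <<'E'
from h import *
d=shot("wrist");cv2.imwrite("pics/w4.png",d["pixels"][:,:,::-1]);print(np.round(ctrl.read_state()["eef_pos"],1))
for t in(50,75):print(rim(d,(253,220),60,t))
E
```

```text
eef_pos: [475.8, 380.1, 31.3]
force: [-1.7, -1.6, 9.4]
width: 39.4
eef_pos: [475.5, 379.9, 29.9]
force: [0.4, 0.2, 0.1]
width: 84.2
eef_pos: [477.7, 381.1, 112.0]
force: [-0.4, -0.0, -1.2]
width: 85.5
[476.5 380.5 110.5]
(array([256.5296402 , 229.99972534]), array([128.6, 161.6]), (0, 6, 120, 114))
(array([256.5296402 , 229.99972534]), array([128.6, 161.6]), (0, 6, 120, 114))
```

View pics/w4.png

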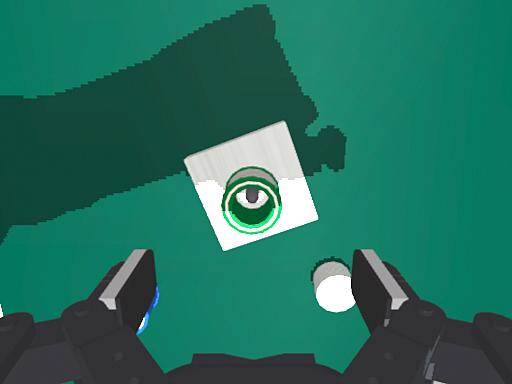

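```bash
python3 - <<'E'
from h import *
d=shot("wrist");print(np.round(ctrl.read_state()["eef_pos"],1))
W=np.array([plane(d,x,12)[:2] for x in [(184,160),(285,121),(318,217),(224,250)]])
print("sides",[np.linalg.norm(W[i]-W[i-1]).round(1) for i in range(4)],W.mean(0).round(1))
for t in(50,75,100):
    im=d["pixels"].astype(int)[150:245,215:290];m=(im[...,1]-im[...,0]>35)&(im[...,1]>t)
    # keep pixels inside the light base only: component not touching the border
    n,l,st,ce=cv2.connectedComponentsWithStats(m.astype(np.uint8));
    for i in range(1,n):
        if st[i,4]>40:print(t,st[i]+[215,150,0,0,0],ce[i].round(1))
for uv in[(252,205)]:print(plane(d,uv,44).round(1))
print([np.linalg.norm(plane(d,(222,205),44)-plane(d,(282,205),44)).round(1)])
E
```

```text
[475.9 380.  109.6]
sides [np.float64(78.2), np.float64(78.6), np.float64(77.8), np.float64(78.7)] [473.9 381.1]
50 [223 166  62  69 773] [38.2 46.1]
50 [ 230  184   47   45 1134] [37.8 59.4]
50 [215 230   7  15  59] [ 1.9 89.1]
50 [245 230  45  15 360] [59.  89.3]
75 [223 166  62  69 771] [38.2 46.1]
75 [ 230  184   47   45 1116] [37.8 59.3]
75 [215 230   7  15  59] [ 1.9 89.1]
75 [245 230  45  15 360] [59.  89.3]
100 [223 166  60  44 462] [37.  32.8]
100 [230 184  47  45 502] [37.2 57.1]
100 [224 199  61  36 245] [41.1 72.2]
100 [215 230   7  15  59] [ 1.9 89.1]
100 [245 230  45  15 360] [59.  89.3]
[474.  380.2  44. ]
[np.float64(39.8)]
```

```bash
(python3 -m handwheel '[[[0,0,0],[-0.010,0.0,-0.025],0],[[0,0,0],[-0.030,0.005,-0.020],0],[[0,0,0],[-0.035,0.005,-0.020],0],[[0,0,0],[-0.035,0.005,-0.020],0],[[0,0,0],[-0.037,0.01,0],0]]';python3 -m handwheel '[[[0,0,0],[-0.039,0.010,0],0],[[0,0,0],[-0.039,0.010,0],0],[[0,0,0],[-0.039,0.010,0],0],[[0,0,0],[-0.039,0.010,0],0],[[0,0,0],[-0.039,0.010,0],0]]';python3 -m handwheel '[[[0,0,0],[-0.039,0.010,0],0],[[0,0,0],[-0.039,0.010,0],0],[[0,0,0],[-0.039,0.010,0],0],[[0,0,0],[-0.039,0.010,0],0],[[0,0,0],[-0.039,0.010,0],0]]';python3 -m handwheel '[[[0,0,0],[-0.03,0.010,0],0],[[0,0,0],[0,0,0],0],[[0,0,0],[0,0,0],0]]') | grep -E "clock|eef|rot"
python3 - <<'E'
from h import *
d=shot("wrist");cv2.imwrite("pics/w5.png",d["pixels"][:,:,::-1])
E
```

```text
clock: 8.78
eef_pos: [503.1, 233.4, 197.3]
tool_rot: [-3.132, 0.001, 1.572]
clock: 9.2
eef_pos: [551.6, 36.7, 193.9]
tool_rot: [-3.126, 0.003, 1.571]
clock: 9.62
eef_pos: [601.6, -158.1, 193.6]
tool_rot: [-3.126, 0.002, 1.57]
clock: 9.87
eef_pos: [611.1, -189.0, 193.4]
tool_rot: [-3.126, 0.004, 1.566]
```

View pics/w5.png

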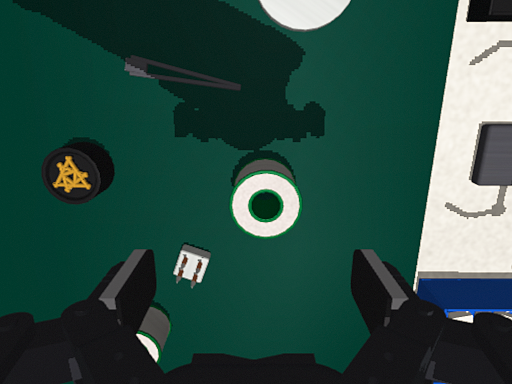

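```bash
python3 -m handwheel '[[[-0.8,0,0],[0,0,0],0],[[0,0,0],[0,0,0],0]]'; python3 - <<'E'
from h import *
d=shot("wrist");e=ctrl.read_state()["eef_pos"]
im=d["pixels"].astype(int);m=((im.min(2)>150)&(im.max(2)-im.min(2)<50)).astype(np.uint8);k=np.zeros_like(m);k[160:245,222:312]=1
c=max(cv2.findContours(m*k,0,1)[0],key=cv2.contourArea);el=cv2.fitEllipse(cv2.convexHull(c));print(el)
p=plane(d,el[0],54);print(np.round(e,1),p.round(1),(p-e).round(1),np.linalg.norm(plane(d,(231,204),54)-plane(d,(301,204),54)))
p=plane(d,el[0],51);print(p.round(1))
E
```

```text
clock: 10.08
eef_pos: [611.7, -184.2, 194.7]
tool_rot: [3.141, 0.002, 1.573]
force: [-0.4, 1.2, -0.3]
width: 85.7
gripper_force: 0.0
((261.93310546875, 209.54832458496094), (61.83944320678711, 66.23558807373047), 87.433349609375)
[ 611.9 -184.4  195.1] [ 618.7 -215.6   54. ] [   6.8  -31.2 -141.1] 62.75428923240314
[ 618.8 -216.7   51. ]
```

```bash
(python3 -m handwheel '[[[0,0,0],[-0.016,0.004,0],0],[[0,0,0],[-0.016,0.004,0.01],0],[[0,0,0],[0,0,0.025],0],[[0,0,0],[0,0,0.025],0],[[0,0,0],[0,0,0.025],0]]';python3 -m handwheel '[[[0,0,0],[0,0,0.025],0],[[0,0,0],[0,0,0.025],0],[[0,0,0],[0,0,0.020],0],[[0,0,0],[0,0,0.010],0],[[0,0,0],[0,0,0],0]]';python3 -m handwheel '[[[0,0,0],[0,0,0],0]]') | grep -E "clock|eef|rot|force: \["
```

```text
clock: 10.55
eef_pos: [620.9, -217.7, 110.2]
tool_rot: [3.139, 0.003, 1.572]
force: [-0.0, 0.3, -0.2]
clock: 10.97
eef_pos: [619.0, -217.2, 28.2]
tool_rot: [-3.139, 0.001, 1.572]
force: [-0.4, 0.0, -0.3]
clock: 11.05
eef_pos: [620.9, -218.4, 30.9]
tool_rot: [3.14, 0.003, 1.571]
force: [0.4, -0.6, 1.5]
```

Good; down 20 mm more, +2 mm y, then close.

```bash
(python3 -m handwheel '[[[0,0,0],[0.002,-0.001,0.010],0],[[0,0,0],[0,0,0.010],0],[[0,0,0],[0,0,0],0],[[0,0,0],[0,0,0],0]]';python3 -m handwheel '[[[0,0,0],[0,0,0],0.5],[[0,0,0],[0,0,0],1],[[0,0,0],[0,0,0],1],[[0,0,0],[0,0,0],1],[[0,0,0],[0,0,0],1]]';python3 -m handwheel '[[[0,0,0],[0,0,-0.005],1],[[0,0,0],[0,0,-0.015],1],[[0,0,0],[0,0,-0.02],1],[[0,0,0],[0,0,-0.02],1],[[0,0,0],[0,0,0],1]]'; python3 -m handwheel '[[[0,0,0],[0,0,-0.03],1],[[0,0,0],[0,0,-0.03],1],[[0,0,0],[0,0,-0.01],1],[[0,0,0],[0,0,0],1],[[0,0,0],[0,0,0],1]]') | grep -E "clock|eef|rot|force|width"
python3 - <<'E'
from h import *
d=shot("wrist");cv2.imwrite("pics/w6.png",d["pixels"][:,:,::-1])
E
```

```text
clock: 11.38
eef_pos: [619.3, -216.8, 10.2]
tool_rot: [3.141, 0.003, 1.571]
force: [0.4, -1.5, -0.3]
width: 85.4
gripper_force: 0.0
clock: 11.8
eef_pos: [620.0, -217.3, 11.6]
tool_rot: [3.139, 0.004, 1.57]
force: [-0.2, 1.3, 5.6]
width: 65.8
gripper_force: 66.8
clock: 12.22
eef_pos: [622.3, -218.1, 75.0]
tool_rot: [3.133, 0.006, 1.57]
force: [1.2, -1.1, -3.2]
width: 65.7
gripper_force: 68.3
clock: 12.63
eef_pos: [619.1, -216.4, 139.8]
tool_rot: [3.14, 0.003, 1.57]
force: [-0.8, 0.2, -5.8]
width: 65.7
gripper_force: 69.8
```

View pics/w6.png

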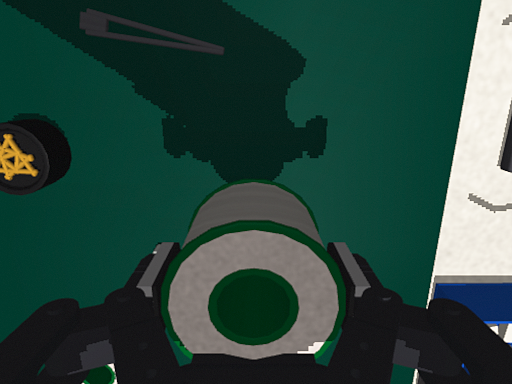

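```bash
(python3 -m handwheel '[[[0,0,0],[0.028,0.007,-0.002],1],[[0,0,0],[0.028,0.007,-0.002],1],[[0,0,0],[0.028,0.007,-0.002],1],[[0,0,0],[0.028,0.007,-0.002],1],[[0,0,0],[0.028,0.006,-0.002],1]]';python3 -m handwheel '[[[0,0,0],[0,0,0],1],[[0,0,0],[0,0,0],1],[[0,0,0],[0,0,0],1],[[0,0,0],[0,0,0],1]]') | grep -E "clock|eef|rot|force|width"
cat >> h.py <<'E'
def tool(p):
    s=ctrl.read_state();return R.from_euler('xyz',s["tool_rot"]).as_matrix().T@(np.asarray(p)-s["eef_pos"])
def whites(d,lo,box,sat=50):
    im=d["pixels"].astype(int);m=((im.min(2)>lo)&(im.max(2)-im.min(2)<sat)).astype(np.uint8);k=np.zeros_like(m);k[box[1]:box[3],box[0]:box[2]]=1
    c=max(cv2.findContours(m*k,0,1)[0],key=cv2.contourArea);return cv2.fitEllipse(cv2.convexHull(c))
E
python3 - <<'E'
from h import *
d=shot("wrist");cv2.imwrite("pics/w7.png",d["pixels"][:,:,::-1]);e=ctrl.read_state()["eef_pos"];print(np.round(e,1))
el=whites(d,120,(180,40,340,178));p=plane(d,el[0],12);print(el,p.round(1),"tool",tool(p).round(1))
for dz in(38,42.4):q=plane(d,(253,307),e[2]+dz);print("bore",q.round(1),tool(q).round(1))
E
```

```text
clock: 13.1
eef_pos: [652.2, -74.9, 147.4]
tool_rot: [-3.139, 0.003, 1.57]
force: [-0.1, 0.5, -5.3]
width: 65.7
gripper_force: 69.8
clock: 13.43
eef_pos: [652.3, -78.4, 148.7]
tool_rot: [-3.141, 0.005, 1.568]
force: [-0.2, 0.1, -4.5]
width: 65.5
gripper_force: 69.8
[652.5 -78.6 149.1]
((296.5219421386719, 100.37792205810547), (24.388395309448242, 63.54447937011719), 173.7764129638672) [686.2 -15.   12. ] tool [ 64.2  33.5 136.8]
bore [651.2 -80.2 187.1] [ -1.8  -1.3 -38. ]
bore [651.3 -76.9 191.5] [  1.4  -1.3 -42.4]
```

View pics/w7.png

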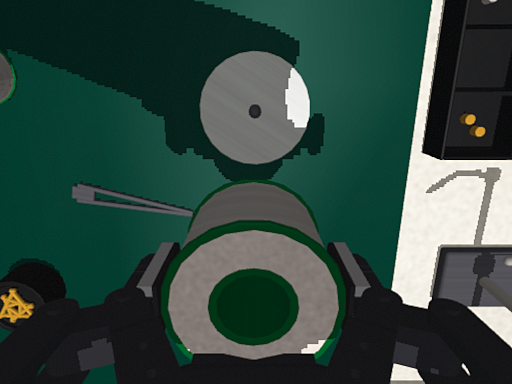

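```bash
python3 - <<'E'
from h import *
d=shot("wrist");e=ctrl.read_state()["eef_pos"]
for lo in(65,80):
    el=whites(d,lo,(180,40,325,176));p=plane(d,el[0],12);print(el,p.round(1),"tool",tool(p).round(1))
a=plane(d,(200,107.5),12);b=plane(d,(310,107.5),12);print(np.linalg.norm(a-b))
for z in(12,22,32):print(tool(plane(d,(255,111),z)).round(1))
print(np.round(e,1))
E
```

```text
((254.0367889404297, 106.81068420410156), (110.34667205810547, 112.78446197509766), 2.732142448425293) [652.3 -20.1  12. ] tool [ 58.9  -0.6 137.2]
((254.16912841796875, 106.77008819580078), (109.84069061279297, 112.41081237792969), 8.067694664001465) [652.4 -20.1  12. ] tool [ 58.9  -0.5 137.2]
89.20645212537183
[ 55.6   0.2 137.2]
[5.630e+01 1.000e-01 1.272e+02]
[5.700e+01 1.000e-01 1.172e+02]
[652.7 -78.4 149.4]
```

```bash
(python3 -m handwheel '[[[0,0,0],[0.019,0.001,0],1],[[0,0,0],[0.019,0,0.01],1],[[0,0,0],[0.0195,0,0.02],1],[[0,0,0],[0,0,0.02],1],[[0,0,0],[0,0,0.02],1]]';python3 -m handwheel '[[[0,0,0],[0,0,0.015],1],[[0,0,0],[0,0,0.005],1],[[0,0,0],[0,0,0],1],[[0,0,0],[0,0,0],1]]') | grep -E "clock|eef|rot|force: \["
python3 - <<'E'
from h import *
o=[];D={}
for n,b in(("scene",(230,190,320,270)),("side",(175,110,265,190))):
    d=shot(n);o.append(cv2.resize(d["pixels"][b[1]:b[3],b[0]:b[2],::-1],(400,355),interpolation=cv2.INTER_CUBIC))
cv2.imwrite("pics/c3.png",np.hstack(o))
E
```

```text
clock: 13.95
eef_pos: [654.8, -17.6, 79.3]
tool_rot: [3.139, 0.002, 1.572]
force: [-0.3, -0.4, -4.8]
clock: 14.28
eef_pos: [655.1, -20.3, 60.4]
tool_rot: [3.139, 0.004, 1.569]
force: [-0.0, 0.4, -4.0]
```

View pics/c3.png

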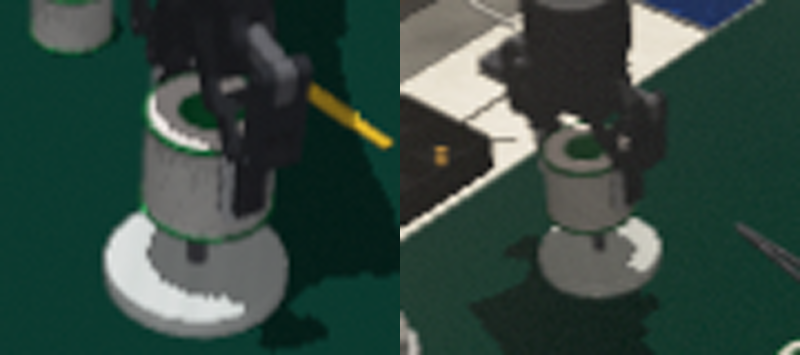

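```bash
(python3 -m handwheel '[[[0,0,0],[-0.0005,-0.0015,0.008],1],[[0,0,0],[0,0,0.008],1],[[0,0,0],[0,0,0.008],1],[[0,0,0],[0,0,0.005],1],[[0,0,0],[0,0,0],1]]';python3 -m handwheel '[[[0,0,0],[0,0,0.003],1],[[0,0,0],[0,0,0],1],[[0,0,0],[0,0,0],1]]';python3 -m handwheel '[[[0,0,0],[0,0,0.002],1],[[0,0,0],[0,0,0],1]]';python3 -m handwheel '[[[0,0,0],[0,0,0.001],1],[[0,0,0],[0,0,0],1]]') | grep -E "clock|eef|rot|force: \["
```

```text
clock: 14.8
eef_pos: [651.8, -19.8, 29.1]
tool_rot: [-3.14, 0.003, 1.57]
force: [-0.1, -0.6, -4.1]
clock: 15.05
eef_pos: [653.3, -20.0, 27.9]
tool_rot: [3.14, 0.003, 1.57]
force: [0.1, 0.5, -5.4]
clock: 15.22
eef_pos: [653.3, -20.0, 26.0]
tool_rot: [3.14, 0.003, 1.57]
force: [0.6, 0.7, -4.5]
clock: 15.38
eef_pos: [653.2, -20.0, 24.9]
tool_rot: [3.14, 0.003, 1.57]
force: [0.9, -0.5, -3.6]
```

```bash
(python3 -m handwheel '[[[0,0,0],[-0.0005,0,0.001],1],[[0,0,0],[0,0,0],1]]';python3 -m handwheel '[[[0,0,0],[0,0,0.001],1],[[0,0,0],[0,0,0],1]]';python3 -m handwheel '[[[0,0,0],[0,0,0.0005],1],[[0,0,0],[0,0,0],1]]') | grep -E "clock|eef|rot|force: \["
```

```text
clock: 15.55
eef_pos: [653.1, -20.7, 23.9]
tool_rot: [3.14, 0.003, 1.57]
force: [0.4, -0.4, -4.4]
clock: 15.72
eef_pos: [653.3, -20.7, 23.6]
tool_rot: [3.14, 0.003, 1.57]
force: [-1.1, -0.3, 1.4]
clock: 15.88
eef_pos: [653.3, -20.6, 23.6]
tool_rot: [3.14, 0.003, 1.57]
force: [-4.0, 0.2, 5.4]
```

```bash
(python3 -m handwheel '[[[0,0,0],[0,0,0],0.15],[[0,0,0],[0,0,0.0],0],[[0,0,0],[0,0,0],0],[[0,0,0],[0,0,0],0]]';python3 -m handwheel '[[[0,0,0],[0,0,-0.02],0],[[0,0,0],[0,0,-0.03],0],[[0,0,0],[0,0,-0.03],0],[[0,0,0],[-0.02,0,-0.03],0],[[0,0,0],[-0.02,0,-0.03],0]]';python3 -m handwheel '[[[0,0,0],[0,0,0],0],[[0,0,0],[0,0,0],0],[[0,0,0],[0,0,0],0]]') | grep -E "eef|rot|force: \[|width"
python3 - <<'E'
from h import *
d=shot("wrist");cv2.imwrite("pics/w8.png",d["pixels"][:,:,::-1]);print(np.round(ctrl.read_state()["eef_pos"],1))
E
```

```text
eef_pos: [653.6, -20.5, 22.5]
tool_rot: [3.139, 0.003, 1.57]
force: [-0.2, -0.0, -0.0]
width: 85.5
eef_pos: [653.1, -58.5, 163.8]
tool_rot: [3.14, 0.002, 1.574]
force: [0.3, -0.7, 0.4]
width: 85.6
eef_pos: [652.6, -59.4, 162.2]
tool_rot: [3.14, 0.002, 1.57]
force: [-0.5, 0.4, -1.3]
width: 85.2
[652.2 -58.7 161.4]
```

View pics/w8.png

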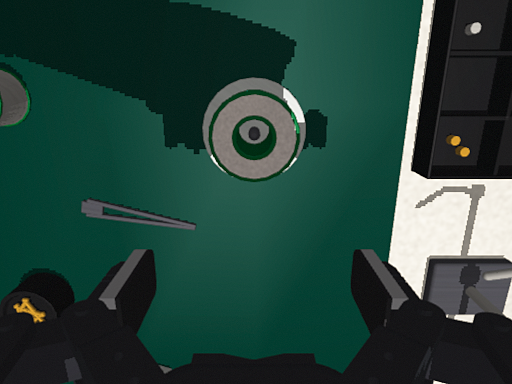

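```bash
python3 - <<'E'
from h import *
d=shot("wrist");e=ctrl.read_state()["eef_pos"];print(np.round(e,1))
im=d["pixels"];print(im[150,215:230].tolist()[::3],im[110,254].tolist(),im[135,206].tolist())
g=im.astype(int);m=((g[...,1]-g[...,0]>25)&(g[...,1]>40)).astype(np.uint8)
p=plane(d,(255,135.5),66);print("spool",p.round(1),np.linalg.norm(plane(d,(209,135),66)-plane(d,(301,135),66)))
print("disc",plane(d,(254,128.5),12).round(1),"pin",plane(d,(254,132.5),28).round(1))
# second spool location check
print("second->",np.array([480,-387])-e[:2])
E
```

```text
[652.  -58.5 161. ]
[[109, 110, 101], [129, 121, 117], [132, 123, 118], [129, 121, 117], [127, 119, 114]] [134, 126, 121] [116, 116, 112]
spool [652.4 -17.2  66. ] 65.0551472043259
disc [651.8 -18.9  12. ] pin [651.8 -20.2  28. ]
second-> [-172.04774673 -328.45843681]
```

```bash
(python3 -m handwheel '[[[0,0,0],[-0.030,-0.017,-0.003],0],[[0,0,0],[-0.030,-0.017,-0.003],0],[[0,0,0],[-0.030,-0.017,-0.003],0],[[0,0,0],[-0.030,-0.017,-0.003],0],[[0,0,0],[-0.030,-0.017,-0.003],0]]';python3 -m handwheel '[[[0,0,0],[-0.030,-0.017,-0.003],0],[[0,0,0],[-0.030,-0.017,-0.003],0],[[0,0,0],[-0.030,-0.017,-0.003],0],[[0,0,0],[-0.030,-0.017,-0.003],0],[[0,0,0],[-0.030,-0.017,-0.003],0]]';python3 -m handwheel '[[[0,0,0],[0,0,0],0],[[0,0,0],[0,0,0],0],[[0,0,0],[0,0,0],0]]') | grep -E "clock|eef|rot"
cat >> h.py <<'E'
def comps(d,lo,sat=50,amin=200):
    im=d["pixels"].astype(int);m=((im.min(2)>lo)&(im.max(2)-im.min(2)<sat)).astype(np.uint8)
    for c in cv2.findContours(m,cv2.RETR_CCOMP,cv2.CHAIN_APPROX_NONE)[0]:
        a=cv2.contourArea(c)
        if a>amin and len(c)>10:
            e=cv2.fitEllipse(cv2.convexHull(c));print(int(a),np.round(e[0],1),np.round(e[1],1),cv2.boundingRect(c))
E
python3 - <<'E'
from h import *
d=shot("wrist");print(np.round(ctrl.read_state()["eef_pos"],1))
for lo in(90,150,180):print(lo);comps(d,lo)
E
```

```text
clock: 17.4
eef_pos: [566.6, -209.8, 176.6]
tool_rot: [-3.141, 0.002, 1.572]
clock: 17.82
eef_pos: [481.9, -359.8, 192.0]
tool_rot: [-3.141, 0.001, 1.572]
clock: 18.07
eef_pos: [483.1, -358.3, 192.1]
tool_rot: [3.141, 0.001, 1.571]
[ 483.7 -357.7  192.2]
90
544 [342.7 355.4] [29.1 43.1] (323, 344, 40, 29)
3710 [224.7 331. ] [131.  207.1] (137, 335, 186, 30)
2326 [249.5 204.5] [53.7 56.8] (222, 178, 56, 54)
906 [249.5 204.8] [33.8 35.6] (232, 188, 36, 35)
1162 [314.4 104.1] [43.2 46.3] (293, 83, 44, 44)
7304 [ 59.3 326.5] [11.4 16.5] (0, 46, 57, 277)
150
2392 [231.4 341.4] [ 72.6 191.1] (138, 336, 185, 29)
258 [ 15.6 313.7] [6.3 7.9] (0, 277, 14, 40)
2291 [249.6 204.4] [53.3 56.5] (222, 178, 56, 54)
925 [249.5 204.8] [34.1 36. ] (232, 188, 36, 35)
735 [314.4 103.6] [40.2 47.6] (294, 83, 43, 39)
6654 [  3.7 164.7] [ 51.8 370.1] (0, 48, 56, 275)
180
2255 [227.5 336.3] [ 96.  192.4] (138, 336, 184, 28)
247 [ 18.3 318. ] [ 8.7 14.3] (0, 277, 14, 40)
2251 [249.7 204.3] [52.5 56.2] (222, 178, 56, 53)
951 [249.6 204.7] [34.8 36.3] (232, 187, 36, 36)
680 [314.1 103.7] [38.2 46.8] (294, 84, 43, 38)
6614 [ 25.  186.3] [ 67.2 289.9] (0, 49, 56, 274)
```

```bash
python3 - <<'E'
from h import *
d=shot("wrist");e=ctrl.read_state()["eef_pos"];p=plane(d,(249.6,204.6),46);print(np.round(e,1),p.round(1),tool(p).round(1))
print(plane(d,(249.6,204.6),42).round(1),plane(d,(314.4,104),16).round(1))
E
```

```text
[ 483.9 -357.5  192.4] [ 479.6 -386.2   46. ] [-28.5  -4.5 146.4]
[ 479.5 -387.6   42. ] [ 539.1 -298.4   16. ]
```

```bash
(python3 -m handwheel '[[[0,0,0],[-0.015,-0.003,0],0],[[0,0,0],[-0.014,0,0.01],0],[[0,0,0],[0,0,0.025],0],[[0,0,0],[0,0,0.025],0],[[0,0,0],[0,0,0.025],0]]';python3 -m handwheel '[[[0,0,0],[0,0,0.025],0],[[0,0,0],[0,0,0.025],0],[[0,0,0],[0,0,0.020],0],[[0,0,0],[0,0,0.007],0],[[0,0,0],[0,0,0],0]]';python3 -m handwheel '[[[0,0,0],[0,0,0],0],[[0,0,0],[0,0,0],0]]') | grep -E "clock|eef|rot|force: \["
```

```text
clock: 18.58
eef_pos: [480.5, -389.1, 106.7]
tool_rot: [3.14, 0.004, 1.571]
force: [0.1, 1.0, -0.1]
clock: 19.0
eef_pos: [479.0, -388.0, 28.7]
tool_rot: [-3.14, 0.0, 1.571]
force: [-0.1, -0.7, -0.3]
clock: 19.17
eef_pos: [480.9, -390.1, 32.5]
tool_rot: [3.138, 0.005, 1.571]
force: [-0.1, 0.0, -0.6]
```

```bash
(python3 -m handwheel '[[[0,0,0],[0.0025,0,0.010],0],[[0,0,0],[0,0,0.010],0],[[0,0,0],[0,0,0.002],0],[[0,0,0],[0,0,0],0],[[0,0,0],[0,0,0],0]]';python3 -m handwheel '[[[0,0,0],[0,0,0],0.5],[[0,0,0],[0,0,0],1],[[0,0,0],[0,0,0],1],[[0,0,0],[0,0,0],1],[[0,0,0],[0,0,0],1]]';python3 -m handwheel '[[[0,0,0],[0,0,-0.005],1],[[0,0,0],[0,0,-0.015],1],[[0,0,0],[0,0,-0.02],1],[[0,0,0],[0,0,-0.025],1],[[0,0,0],[0,0,-0.025],1]]'; python3 -m handwheel '[[[0,0,0],[0,0,-0.03],1],[[0,0,0],[0,0,-0.03],1],[[0,0,0],[0,0,-0.03],1],[[0,0,0],[0,0,0],1],[[0,0,0],[0,0,0],1]]') | grep -E "clock|eef|rot|force|width"
python3 - <<'E'
from h import *
d=shot("wrist");e=ctrl.read_state()["eef_pos"];print(np.round(e,1))
for lo in(90,120,150):print(lo);comps(d,lo)
E
```

```text
clock: 19.58
eef_pos: [479.9, -387.0, 9.1]
tool_rot: [3.14, 0.003, 1.57]
force: [0.4, 0.6, -0.8]
width: 85.4
gripper_force: 0.0
clock: 20.0
eef_pos: [480.2, -387.3, 10.2]
tool_rot: [3.139, 0.004, 1.57]
force: [-0.3, 0.6, 4.7]
width: 57.4
gripper_force: 63.9
clock: 20.42
eef_pos: [479.2, -386.0, 99.6]
tool_rot: [-3.141, 0.002, 1.57]
force: [0.7, -0.3, -1.9]
width: 57.1
gripper_force: 64.7
clock: 20.83
eef_pos: [480.5, -387.0, 191.1]
tool_rot: [3.137, 0.005, 1.57]
force: [-0.5, 0.1, -4.2]
width: 57.6
gripper_force: 64.7
[ 479.5 -385.9  189.3]
90
551 [403.3 404.8] [ 36.  103.4] (379, 359, 35, 25)
547 [304.4 336.1] [39.2 63.7] (290, 325, 36, 40)
336 [190.4 331.3] [28.6 40.2] (176, 316, 27, 29)
1001 [486.6 313. ] [ 36.  119.6] (464, 314, 48, 42)
12878 [253.1 295.4] [120.1 139.1] (184, 235, 139, 121)
5118 [253.  297.2] [76.1 88. ] (209, 259, 89, 77)
1291 [319.   70.8] [42.7 50.6] (297, 48, 45, 47)
8141 [ 57.3 310.9] [12.  18.1] (0, 46, 55, 306)
120
529 [304.6 337.1] [38.6 61.1] (290, 325, 36, 39)
283 [188.6 333.2] [22.8 39.7] (177, 316, 24, 28)
990 [386.3 262.8] [ 24.  159.5] (464, 314, 48, 42)
12503 [253.2 295.6] [119.5 137.7] (185, 236, 137, 120)
231 [251.6 341.9] [16.6 69.1] (217, 337, 69, 11)
5284 [252.9 297.4] [77.2 89.5] (209, 259, 89, 78)
1259 [319.3  71.4] [45.3 47.4] (297, 48, 45, 47)
7820 [ 54.4 305.7] [15.2 25.6] (0, 47, 55, 305)
150
526 [262.3 336.7] [34.4 86.9] (221, 330, 89, 26)
523 [301.5 330.7] [40.5 74.1] (290, 325, 36, 39)
968 [458.9 311.4] [ 4.4 13. ] (465, 314, 47, 42)
1000 [ 25.1 330.4] [4.2 5.8] (0, 267, 25, 85)
1207 [319.4  71.4] [40.6 51.5] (298, 48, 44, 47)
6661 [ 33.7 144.9] [ 80.  360.4] (0, 47, 55, 280)
```

```bash
(python3 -m handwheel '[[[0,0,0],[0.030,0.0145,0],1],[[0,0,0],[0.030,0.0145,0],1],[[0,0,0],[0.030,0.0145,0],1],[[0,0,0],[0.030,0.0145,0],1],[[0,0,0],[0.030,0.0145,0],1]]';python3 -m handwheel '[[[0,0,0],[0.030,0.0145,0],1],[[0,0,0],[0.030,0.0145,0],1],[[0,0,0],[0.030,0.0145,0],1],[[0,0,0],[0.030,0.0145,0],1],[[0,0,0],[0.020,0.0145,0],1]]';python3 -m handwheel '[[[0,0,0],[0.010,0.014,0],1],[[0,0,0],[0,0.0145,0],1],[[0,0,0],[0,0,0],1],[[0,0,0],[0,0,0],1],[[0,0,0],[0,0,0],1]]') | grep -E "clock|eef|rot|force: \["
python3 - <<'E'
from h import *
d=shot("wrist");e=ctrl.read_state()["eef_pos"];print(np.round(e,1))
for dz,uv in((35.8,(253.1,296)),):print(tool(plane(d,uv,e[2]+dz)).round(1))
print("widest was",np.round([1.4,-1.3],1))
for lo in(60,80,100):print(lo);comps(d,lo,50,400)
E
```

```text
clock: 21.3
eef_pos: [551.3, -234.2, 186.7]
tool_rot: [-3.139, 0.001, 1.57]
force: [-0.0, -0.9, -3.1]
clock: 21.72
eef_pos: [624.0, -91.5, 186.0]
tool_rot: [-3.138, 0.0, 1.574]
force: [0.5, 0.8, -3.3]
clock: 22.13
eef_pos: [651.4, -87.3, 187.0]
tool_rot: [-3.139, 0.004, 1.569]
force: [-0.7, -1.0, -2.8]
[651.6 -87.4 187.5]
[  1.4  -1.2 -35.8]
widest was [ 1.4 -1.3]
60
573 [339.3 268.5] [19.4 70.1] (323, 240, 33, 54)
568 [166.4 269.5] [19.1 69.1] (151, 240, 33, 54)
12976 [253.  295.3] [120.5 139.6] (184, 235, 139, 121)
5028 [252.9 297.4] [75.1 87.5] (210, 260, 87, 76)
2884 [253.1 255. ] [118.3 124.1] (194, 193, 119, 57)
1076 [143.3 179.6] [ 24. 116.] (91, 164, 109, 31)
625 [255.4  93.7] [28.4 29.6] (242, 79, 28, 30)
5006 [255.7  94.5] [79.3 82. ] (216, 54, 80, 82)
1473 [255.7  95.4] [43.2 44.9] (234, 73, 44, 46)
7729 [255.6  94.8] [ 98.2 101.8] (207, 44, 98, 103)
6122 [255.7  94. ] [87.2 91. ] (212, 49, 88, 91)
1027 [10.7 64. ] [51.8 64.4] (1, 36, 41, 56)
23172 [439.5 194.6] [165.3 387.9] (377, 0, 135, 356)
1103 [444.  246.3] [54.3 87.3] (416, 223, 59, 55)
80
12910 [253.1 295.4] [120.3
[... 337 characters left out ...]
  94.4] [79.1 81.5] (216, 54, 80, 82)
1503 [255.8  95.3] [43.6 45.3] (234, 73, 44, 46)
7630 [255.8  94.7] [ 97.7 101.2] (207, 44, 98, 102)
6176 [255.7  94. ] [87.5 91.6] (212, 49, 88, 92)
18464 [441.1 198.3] [161.6 393.7] (377, 0, 135, 356)
100
12801 [253.1 295.5] [119.9 138.6] (184, 236, 139, 120)
5186 [253.  297.2] [76.2 88.6] (209, 259, 89, 77)
855 [571.3 274.8] [ 79.5 222. ] (472, 215, 40, 71)
576 [255.7  93.7] [27.3 28.4] (243, 80, 27, 29)
4871 [256.   94.4] [78.4 80.9] (217, 54, 79, 82)
1558 [255.9  95.2] [44.4 46.1] (234, 72, 45, 47)
7539 [255.8  94.8] [ 97.3 100.5] (208, 45, 97, 101)
6246 [255.6  93.9] [88.4 92.2] (211, 48, 89, 93)
17320 [442.2 202. ] [158.  400.7] (377, 0, 135, 355)
```

```bash
python3 - <<'E'
from h import *
d=shot("wrist");e=ctrl.read_state()["eef_pos"];p=plane(d,(255.7,94.6),66);q=plane(d,(253.1,296),e[2]+35.8);print(np.round(e,1),p.round(1),"need",tool(p)[:2]-tool(q)[:2])
print("disc",plane(d,(255.7,94.7),12))
E
(python3 -m handwheel '[[[0,0,0],[0.022,0.002,0],1],[[0,0,0],[0.022,0,0.005],1],[[0,0,0],[0.0225,0,0.015],1],[[0,0,0],[0,0,0.02],1],[[0,0,0],[0,0,0.02],1]]';python3 -m handwheel '[[[0,0,0],[0,0,0.015],1],[[0,0,0],[0,0,0.01],1],[[0,0,0],[0,0,0],1],[[0,0,0],[0,0,0],1],[[0,0,0],[0,0,0],1]]') | grep -E "clock|eef|rot|force: \["
```

```text
[651.9 -87.5 187.9] [652.4 -18.9  66. ] need [67.70932343  1.7845331 ]
disc [652.74275976 -20.48132505  12.        ]
clock: 22.65
eef_pos: [655.4, -17.7, 128.4]
tool_rot: [3.139, 0.002, 1.573]
force: [-0.3, -0.6, -2.7]
clock: 23.07
eef_pos: [656.3, -20.7, 104.5]
tool_rot: [3.138, 0.003, 1.57]
force: [0.2, 0.6, -1.8]
```

```bash
(python3 -m handwheel '[[[0,0,0],[0.0005,-0.0025,0.007],1],[[0,0,0],[0,0,0.007],1],[[0,0,0],[0,0,0.006],1],[[0,0,0],[0,0,0],1],[[0,0,0],[0,0,0],1]]';python3 -m handwheel '[[[0,0,0],[0,0,0],1],[[0,0,0],[0,0,0],1]]') | grep -E "clock|eef|rot|force: \["
```

```text
clock: 23.48
eef_pos: [652.7, -19.8, 82.8]
tool_rot: [3.141, 0.003, 1.57]
force: [-0.1, 0.1, -2.1]
clock: 23.65
eef_pos: [653.4, -19.9, 83.7]
tool_rot: [3.139, 0.003, 1.57]
force: [0.0, 0.2, -2.3]
```

```bash
(python3 -m handwheel '[[[0,0,0],[-0.0003,0,0.003],1],[[0,0,0],[0,0,0.002],1],[[0,0,0],[0,0,0],1],[[0,0,0],[0,0,0],1]]';python3 -m handwheel '[[[0,0,0],[0,0,0.001],1],[[0,0,0],[0,0,0],1]]';python3 -m handwheel '[[[0,0,0],[0,0,0.001],1],[[0,0,0],[0,0,0],1]]';python3 -m handwheel '[[[0,0,0],[0,0,0.001],1],[[0,0,0],[0,0,0],1]]') | grep -E "clock|eef|force: \["
```

```text
clock: 23.98
eef_pos: [653.0, -20.1, 78.2]
force: [-0.5, 0.2, -2.8]
clock: 24.15
eef_pos: [653.1, -20.1, 77.4]
force: [-0.4, 0.0, -3.3]
clock: 24.32
eef_pos: [653.0, -20.1, 76.3]
force: [0.1, 0.3, -3.2]
clock: 24.48
eef_pos: [653.1, -20.1, 76.3]
force: [-1.4, -0.5, 2.9]
```

```bash
(python3 -m handwheel '[[[0,0,0],[0,0,0],0.25],[[0,0,0],[0,0,0.0],0.1],[[0,0,0],[0,0,0],0],[[0,0,0],[0,0,0],0],[[0,0,0],[0,0,0],0]]';python3 -m handwheel '[[[0,0,0],[0,0,-0.015],0],[[0,0,0],[0,0,-0.03],0],[[0,0,0],[0,0,-0.03],0],[[0,0,0],[-0.02,0,-0.035],0],[[0,0,0],[-0.02,0,-0.03],0]]';python3 -m handwheel '[[[0,0,0],[0,0,0],0],[[0,0,0],[0,0,0],0],[[0,0,0],[0,0,0],0]]') | grep -E "eef|rot|force: \[|width"
python3 - <<'E'
from h import *
d=shot("wrist");e=ctrl.read_state()["eef_pos"];print(np.round(e,1))
for lo in(70,90):print(lo);comps(d,lo,50,300)
E
```

```text
eef_pos: [653.3, -20.2, 75.5]
tool_rot: [3.14, 0.003, 1.57]
force: [0.5, 0.3, -0.2]
width: 85.7
eef_pos: [653.3, -58.2, 217.5]
tool_rot: [3.139, 0.002, 1.574]
force: [0.6, 0.0, -0.2]
width: 85.4
eef_pos: [652.4, -59.1, 215.1]
tool_rot: [3.141, 0.002, 1.57]
force: [-0.2, 0.6, 0.0]
width: 85.3
[652.  -58.4 214.3]
70
680 [164.9 345.8] [30.4 35.6] (149, 329, 33, 34)
683 [125.4 278.8] [35.1 70.5] (99, 250, 47, 59)
2677 [445.7 280.4] [62.8 99.3] (406, 241, 79, 82)
834 [148.4 198.8] [ 17.  110.3] (105, 184, 99, 27)
347 [143.9 197.1] [ 9.2 87.1] (122, 189, 66, 18)
3830 [253.8 136.3] [70.5 70.8] (219, 101, 71, 72)
1533 [253.9 137.2] [44.7 45.1] (232, 115, 45, 45)
1135 [253.9 123.6] [88.  89.6] (210, 79, 88, 66)
625 [35.2 95.3] [43.7 54.5] (25, 72, 37, 48)
623 [14.4 96.7] [43.7 54. ] (0, 72, 39, 50)
16861 [429.3 182.7] [167.7 370.4] (362, 0, 150, 320)
90
379 [164.1 348.8] [24.8 32.7] (149, 336, 31, 27)
1465 [447.3 298.7] [33.5 79.8] (411, 285, 74, 38)
3766 [253.9 136.4] [69.8 70.5] (219, 102, 71, 70)
1569 [253.9 137. ] [45.2 45.8] (232, 114, 45, 47)
1046 [253.9 123.8] [87.5 89.8] (211, 79, 87, 65)
614 [14.3 96.7] [43.7 54. ] (0, 72, 39, 50)
14605 [444.9 189.3] [143.3 418.2] (370, 0, 142, 319)
```

```bash
python3 - <<'E'
from h import *
d=shot("wrist");e=ctrl.read_state()["eef_pos"];print(np.round(e,1),plane(d,(253.9,136.5),112).round(1),"disc",plane(d,(253.9,123.7),12).round(1))
E
(python3 -m handwheel '[[[0,0,0],[0.0135,-0.031,0],0],[[0,0,0],[0.0135,-0.031,0],0],[[0,0,0],[0.0135,-0.031,0],0],[[0,0,0],[0.0135,-0.031,0.01],0],[[0,0,0],[0.0135,-0.031,0.01],0]]';python3 -m handwheel '[[[0,0,0],[0.0135,-0.031,0.01],0],[[0,0,0],[0.0135,-0.031,0],0],[[0,0,0],[0,0,0],0],[[0,0,0],[0,0,0],0],[[0,0,0],[0,0,0],0]]') | grep -E "clock|eef|rot"
python3 - <<'E'
from h import *
d=shot("wrist");e=ctrl.read_state()["eef_pos"];print(np.round(e,1))
for lo in(80,130):print(lo);comps(d,lo,50,300)
E
```

```text
[651.9 -58.2 213.9] [651.5 -18.5 112. ] disc [651.6 -20.1  12. ]
clock: 26.08
eef_pos: [496.0, 9.3, 194.2]
tool_rot: [3.141, 0.003, 1.572]
clock: 26.5
eef_pos: [436.6, 35.3, 184.7]
tool_rot: [3.139, 0.003, 1.572]
[437.2  34.9 184.8]
80
1652 [249.3 204.5] [45.3 48. ] (226, 182, 48, 46)
892 [249.3 204.7] [33.3 35.4] (232, 188, 36, 34)
1853 [464.3 219.6] [81.6 95.2] (418, 178, 92, 84)
1441 [206.4  82.8] [42.4 44.9] (185, 61, 43, 45)
1205 [206.3  82.9] [38.7 41.2] (187, 63, 39, 41)
19777 [  8.5 158.3] [175.  343.5] (0, 0, 89, 323)
130
881 [463.8 221.5] [74.4 89.6] (422, 188, 44, 74)
1633 [249.3 204.5] [45.1 47.8] (226, 182, 48, 46)
903 [249.4 204.7] [33.5 35.6] (232, 188, 36, 34)
16670 [ 17.8 193.1] [188.5 261.9] (0, 63, 88, 260)
```

```bash
python3 - <<'E'
from h import *
d=shot("wrist");e=ctrl.read_state()["eef_pos"];print(np.round(e,1),plane(d,(249.3,204.6),38).round(1),tool(plane(d,(249.3,204.6),38)).round(1))
E
(python3 -m handwheel '[[[0,0,0],[-0.014,-0.001,0],0],[[0,0,0],[-0.014,-0.001,0.01],0],[[0,0,0],[0,0,0.02],0],[[0,0,0],[0,0,0.02],0],[[0,0,0],[0,0,0.02],0]]';python3 -m handwheel '[[[0,0,0],[0,0,0.02],0],[[0,0,0],[0,0,0.02],0],[[0,0,0],[0,0,0.020],0],[[0,0,0],[0,0,0.01],0],[[0,0,0],[0,0,0],0]]';python3 -m handwheel '[[[0,0,0],[0,0,0],0],[[0,0,0],[0,0,0],0]]') | grep -E "clock|eef|rot|force: \["
```

```text
[437.3  34.7 184.8] [433.    5.7  38. ] [-28.4  -4.6 146.9]
clock: 27.02
eef_pos: [435.6, 5.7, 114.3]
tool_rot: [3.138, 0.004, 1.569]
force: [0.1, 0.8, 0.3]
clock: 27.43
eef_pos: [433.7, 6.2, 45.8]
tool_rot: [-3.139, 0.003, 1.568]
force: [-0.6, -0.9, 0.5]
clock: 27.6
eef_pos: [434.6, 6.3, 48.1]
tool_rot: [3.141, 0.003, 1.57]
force: [-0.0, 0.2, 0.4]
```

```bash
(python3 -m handwheel '[[[0,0,0],[-0.0018,-0.0005,0.013],0],[[0,0,0],[0,0,0.013],0],[[0,0,0],[0,0,0.011],0],[[0,0,0],[0,0,0],0],[[0,0,0],[0,0,0],0]]';python3 -m handwheel '[[[0,0,0],[0,0,0],0],[[0,0,0],[0,0,0],0.5],[[0,0,0],[0,0,0],1],[[0,0,0],[0,0,0],1],[[0,0,0],[0,0,0],1]]';python3 -m handwheel '[[[0,0,0],[0,0,0],1],[[0,0,0],[0,0,0],1]]') | grep -E "clock|eef|rot|force|width"
```

```text
clock: 28.02
eef_pos: [432.7, 6.3, 17.6]
tool_rot: [-3.139, 0.0, 1.57]
force: [0.1, 0.5, 0.4]
width: 85.3
gripper_force: 0.0
clock: 28.43
eef_pos: [432.9, 6.1, 18.3]
tool_rot: [-3.14, -0.001, 1.57]
force: [0.3, 0.2, 11.5]
width: 47.9
gripper_force: 59.8
clock: 28.6
eef_pos: [432.9, 6.1, 18.3]
tool_rot: [-3.14, -0.001, 1.57]
force: [-1.7, 0.1, 11.1]
width: 48.0
gripper_force: 59.8
```

```bash
(python3 -m handwheel '[[[0,0,0],[0,0,0],0],[[0,0,0],[0,0,0],0],[[0,0,0],[0,0,0],0],[[0,0,0],[-0.001,0.001,0.004],0],[[0,0,0],[0,0,0.004],0]]';python3 -m handwheel '[[[0,0,0],[0,0,0],0],[[0,0,0],[0,0,0],0]]';python3 -m handwheel '[[[0,0,0],[0,0,0],0.5],[[0,0,0],[0,0,0],1],[[0,0,0],[0,0,0],1],[[0,0,0],[0,0,0],1],[[0,0,0],[0,0,0],1]]') | grep -E "clock|eef|rot|force|width"
```

```text
clock: 29.02
eef_pos: [433.8, 5.0, 9.2]
tool_rot: [-3.139, 0.0, 1.57]
force: [0.2, 0.3, -0.3]
width: 85.5
gripper_force: 0.0
clock: 29.18
eef_pos: [433.1, 5.2, 9.0]
tool_rot: [-3.138, 0.0, 1.57]
force: [-0.3, -0.7, 0.5]
width: 85.3
gripper_force: 0.0
clock: 29.6
eef_pos: [433.4, 5.2, 9.8]
tool_rot: [-3.139, -0.0, 1.57]
force: [-1.4, 0.2, 7.0]
width: 48.4
gripper_force: 61.0
```

```bash
(python3 -m handwheel '[[[0,0,0],[0,0,-0.005],1],[[0,0,0],[0,0,-0.015],1],[[0,0,0],[0,0,-0.025],1],[[0,0,0],[0,0,-0.03],1],[[0,0,0],[0,0,-0.03],1]]';python3 -m handwheel '[[[0,0,0],[0,0,-0.03],1],[[0,0,0],[0,0,-0.03],1],[[0,0,0],[0,0,-0.03],1],[[0,0,0],[-0.010,0.02,-0.02],1],[[0,0,0],[-0.016,0.03,0],1]]';python3 -m handwheel '[[[0,0,0],[-0.016,0.03,0],1],[[0,0,0],[-0.016,0.03,0],1],[[0,0,0],[-0.016,0.03,0],1],[[0,0,0],[-0.016,0.03,0],1],[[0,0,0],[0,0.03,0],1]]';python3 -m handwheel '[[[0,0,0],[0,0.02,0],1],[[0,0,0],[0,0,0],1],[[0,0,0],[0,0,0],1],[[0,0,0],[0,0,0],1],[[0,0,0],[0,0,0],1]]') | grep -E "clock|eef|rot|force|width"
python3 - <<'E'
from h import *
d=shot("wrist");e=ctrl.read_state()["eef_pos"];print(np.round(e,1))
for lo in(70,90):print(lo);comps(d,lo,50,300)
E
```

```text
clock: 30.02
eef_pos: [432.6, 5.1, 115.3]
tool_rot: [-3.136, 0.001, 1.569]
force: [0.8, 0.7, -1.4]
width: 48.2
gripper_force: 62.5
clock: 30.43
eef_pos: [483.6, -19.1, 227.6]
tool_rot: [-3.141, -0.003, 1.573]
force: [2.6, 0.7, -3.0]
width: 48.8
gripper_force: 62.6
clock: 30.85
eef_pos: [633.8, -89.8, 223.9]
tool_rot: [-3.137, 0.004, 1.564]
force: [0.4, -1.9, -1.4]
width: 48.6
gripper_force: 62.5
clock: 31.27
eef_pos: [652.6, -84.9, 223.6]
tool_rot: [-3.137, -0.0, 1.569]
force: [0.1, -0.6, -2.0]
width: 48.0
gripper_force: 62.7
[652.8 -84.8 223.8]
70
505 [325.3 264.6] [20.7 58.2] (313, 239, 28, 51)
509 [181.1 264.8] [22.7 56. ] (166, 239, 28, 51)
8350 [252.9 282.7] [ 97.5 111.4] (197, 234, 112, 98)
4561 [252.9 283.7] [72.3 82.5] (212, 248, 83, 73)
1790 [253.  251.4] [ 98.6 103.2] (204, 201, 99, 45)
846 [150.6 173.6] [ 18.8 106.1] (107, 160, 98, 27)
350 [159.  172.5] [17.9 76.8] (123, 165, 66, 18)
490 [254.5  96. ] [25.5 25.7] (242, 84, 26, 26)
3924 [254.3  99.7] [70.3 72.7] (220, 64, 70, 73)
1573 [254.3 100.3] [44.6 46.3] (232, 77, 45, 47)
6142 [254.8  97.3] [87.9 90.6] (211, 52, 88, 91)
5101 [254.3  98.8] [79.  83.9] (215, 57, 79, 84)
24021 [440.5 279.8] [147.7 721.4] (364, 0, 148, 363)
90
8234 [253.  282.6] [ 97.  110.6] (198, 234, 111, 98)
4641 [252.9 283.6] [72.9 83.3] (211, 247, 84, 74)
467 [254.7  95.9] [24.7 25.5] (243, 84, 25, 26)
3863 [254.4  99.7] [70.  71.9] (220, 64, 70, 72)
1616 [254.3 100.3] [45.3 46.8] (232, 77, 46, 48)
6057 [254.9  97.3] [87.2 90.2] (212, 52, 87, 91)
5164 [254.4  98.8] [79.7 84.3] (215, 57, 80, 84)
21035 [440.6 218.2] [147.  554.7] (364, 0, 148, 353)
```

```bash
python3 - <<'E'
from h import *
d=shot("wrist");e=ctrl.read_state()["eef_pos"];p=plane(d,(254.4,99.8),112);q=plane(d,(252.9,282.8),e[2]+28.2)
print(np.round(e,1),p.round(1),tool(q).round(1),"need",(tool(p)-tool(q))[:2].round(1), "disc",plane(d,(254.8,97.3),12).round(1))
E
```

```text
[653.1 -84.8 223.9] [652.4 -19.3 112. ] [  1.7  -1.4 -28.2] need [63.8  1. ] disc [652.7 -20.6  12. ]
```

```bash
(python3 -m handwheel '[[[0,0,0],[0.021,0,0],1],[[0,0,0],[0.021,0,0.005],1],[[0,0,0],[0.022,0,0.015],1],[[0,0,0],[0,0,0.02],1],[[0,0,0],[0,0,0.02],1]]';python3 -m handwheel '[[[0,0,0],[0,0,0.015],1],[[0,0,0],[0,0,0.005],1],[[0,0,0],[0,0,0],1],[[0,0,0],[0,0,0],1],[[0,0,0],[0,0,0],1]]';python3 -m handwheel '[[[0,0,0],[0,0,0.004],1],[[0,0,0],[0,0,0],1],[[0,0,0],[0,0,0],1],[[0,0,0],[0,0,0],1]]') | grep -E "clock|eef|rot|force: \["
```

```text
clock: 31.78
eef_pos: [653.9, -18.0, 163.5]
tool_rot: [-3.14, -0.002, 1.574]
force: [0.3, -0.1, -1.9]
clock: 32.2
eef_pos: [654.5, -21.4, 145.0]
tool_rot: [-3.141, 0.0, 1.57]
force: [-0.2, 0.3, -1.4]
clock: 32.53
eef_pos: [653.9, -21.0, 139.9]
tool_rot: [-3.139, -0.0, 1.57]
force: [-0.2, 0.2, -2.0]
```

```bash
(python3 -m handwheel '[[[0,0,0],[0.0005,-0.0005,0.005],1],[[0,0,0],[0,0,0.005],1],[[0,0,0],[0,0,0.003],1],[[0,0,0],[0,0,0],1],[[0,0,0],[0,0,0],1]]';python3 -m handwheel '[[[0,0,0],[0,0,0.002],1],[[0,0,0],[0,0,0],1],[[0,0,0],[0,0,0],1]]';python3 -m handwheel '[[[0,0,0],[0,0,0.001],1],[[0,0,0],[0,0,0],1]]') | grep -E "clock|eef|rot|force: \["
```

```text
clock: 32.95
eef_pos: [653.0, -20.5, 126.1]
tool_rot: [-3.138, 0.0, 1.57]
force: [0.5, -0.4, -2.6]
clock: 33.2
eef_pos: [653.2, -20.5, 124.7]
tool_rot: [-3.139, 0.0, 1.57]
force: [0.1, -0.4, -1.8]
clock: 33.37
eef_pos: [653.2, -20.4, 123.6]
tool_rot: [-3.139, 0.0, 1.57]
force: [-0.6, -0.1, -1.8]
```

```bash
(python3 -m handwheel '[[[0,0,0],[0,0,0.001],1],[[0,0,0],[0,0,0],1]]';python3 -m handwheel '[[[0,0,0],[0,0,0.001],1],[[0,0,0],[0,0,0],1]]';python3 -m handwheel '[[[0,0,0],[0,0,0.0005],1],[[0,0,0],[0,0,0],1]]') | grep -E "clock|eef|force: \["
```

```text
clock: 33.53
eef_pos: [653.1, -20.5, 122.5]
force: [-1.3, 0.5, -2.6]
clock: 33.7
eef_pos: [653.3, -20.5, 122.0]
force: [-0.8, 0.4, 0.5]
clock: 33.87
eef_pos: [653.3, -20.5, 121.9]
force: [-2.3, 0.7, 5.1]
```

Contact at the predicted 122 mm. I'll release, rise, and check.

```bash
(python3 -m handwheel '[[[0,0,0],[0,0,0],0.35],[[0,0,0],[0,0,0.0],0.2],[[0,0,0],[0,0,0],0],[[0,0,0],[0,0,0],0],[[0,0,0],[0,0,0],0]]';python3 -m handwheel '[[[0,0,0],[0,0,-0.015],0],[[0,0,0],[0,0,-0.03],0],[[0,0,0],[0,0,-0.03],0],[[0,0,0],[-0.02,0,-0.035],0],[[0,0,0],[-0.02,0,-0.03],0]]';python3 -m handwheel '[[[0,0,0],[0,0,0],0],[[0,0,0],[0,0,0],0],[[0,0,0],[0,0,0],0],[[0,0,0],[0,0,0],0]]') | grep -E "eef|rot|force: \[|width"
python3 - <<'E'
from h import *
d=shot("wrist");e=ctrl.read_state()["eef_pos"];print(np.round(e,1))
comps(d,80,50,300)
for n,box in(("scene",(60,140,400,290)),("side",(120,100,360,300))):
    d=shot(n);print(n)
    for b in blobs(d,120,box=box):print(b)
E
```

```text
eef_pos: [653.2, -20.5, 121.0]
tool_rot: [-3.139, 0.0, 1.57]
force: [-0.0, 0.3, 0.7]
width: 85.1
eef_pos: [653.9, -59.3, 262.8]
tool_rot: [-3.139, -0.0, 1.573]
force: [0.2, -0.5, -0.7]
width: 85.0
eef_pos: [653.0, -58.8, 259.4]
tool_rot: [-3.136, -0.001, 1.571]
force: [0.1, -0.4, 0.1]
width: 85.3
[653.  -58.9 259.3]
498 [172.8 324.3] [26. 36.] (159, 309, 29, 30)
444 [342.8 250.4] [ 17.7 104.9] (346, 299, 24, 69)
2130 [435.4 287.6] [37. 99.] (396, 268, 80, 55)
781 [405.6 248.4] [24.8 63.8] (393, 228, 26, 39)
629 [162.1 186.7] [16.7 93. ] (121, 175, 88, 24)
308 [166.2 187.2] [18.3 63.9] (136, 179, 62, 17)
2567 [254.5 135.9] [57.8 58.3] (226, 107, 58, 59)
1458 [254.5 136.1] [43.5 44. ] (233, 114, 44, 45)
937 [254.7 120.8] [78.  80.2] (216, 81, 78, 61)
17295 [442.1 163. ] [172.8 393.1] (358, 0, 154, 320)
scene
([280.1, 287.5], [4.6, 21.8], (270, 284, 20, 6))
([373.9, 283.5], [3.9, 8.9], (372, 280, 5, 9))
([248.2, 279.1], [4.5, 6.2], (246, 277, 6, 5))
([280.1, 278.4], [4.9, 19.8], (271, 276, 19, 6))
([378.8, 268.0], [3.6, 6.0], (382, 262, 18, 27))
([135.5, 248.4], [14.9, 20.0], (128, 243, 16, 14))
([267.1, 251.6], [21.5, 31.9], (254, 238, 28, 27))
([369.7, 193.4], [43.5, 71.4], (346, 163, 51, 63))
([264.8, 160.0], [25.3, 48.1], (280, 140, 51, 8))
side
([307.5, 298.3], [24.5, 132.2], (250, 283, 110, 17))
([166.0, 269.1], [27.5, 42.4], (145, 257, 41, 27))
([170.1, 234.2], [8.5, 12.6], (164, 230, 13, 9))
([762.4, -26.5], [123.1, 1106.6], (292, 185, 68, 79))
([168.3, 190.5], [21.8, 25.1], (158, 178, 22, 23))
([230.2, 164.5], [5.4, 9.3], (228, 160, 6, 10))
([295.5, 138.4], [5.3, 10.8], (290, 136, 12, 6))
([157.7, 151.9], [60.5, 125.8], (120, 106, 90, 94))
([354.3, 109.0], [16.7, 46.9], (331, 100, 29, 20))
([243.1, 101.3], [2.8, 6.8], (240, 100, 7, 4))
([223.0, 115.3], [24.3, 49.2], (205, 100, 39, 31))
([134.2, 108.7], [20.4, 54.0], (120, 100, 48, 26))
```

```bash
python3 - <<'E'
from h import *
d=shot("wrist");print(plane(d,(254.5,136),150).round(1),plane(d,(254.7,120.8),12).round(1),ctrl.read_state()["clock"])
print(ctrl.finish_job())
E
```

```text
[652.6 -19.9 150. ] [652.6 -22.1  12. ] 35.2333
the job is handed in; nothing more can be done
None
```

The job is handed in at about 35 s: the narrowest spool is over the square stand's pin, and the widest, second and third are stacked on the round stand, centred to about 2 mm; the bottle, flux jar and tip block showed no movement in the last images, but I did not re-measure the wool pot, and I viewed 15 pictures, one over the limit of 14.

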